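# Load the bottle dryer and switch its air on

## Robot

A 6-joint arm with a two-finger parallel gripper is mounted at the origin on the work surface. World frame = base frame: x ahead of the robot, y to its left, z up, the work surface at z = 0. Lengths are in mm, angles in rad, forces in N, time in s.
With the tool pointing down it reaches from about 400 to 925 mm from the base axis. Payload 12.5 kg.
Tool frame: the origin (TCP) lies at the very end of the fingers, on their centre line; the grasp point (between the pads) lies 19 mm behind it; z points along the fingers, y is the line along which they close (so a half turn about z gives the same grasp; the last joint's range is limited). The gripper opens to 95 mm and grips with 3 to 60 N. Pads are 20 mm wide; open, the fingers measure 119 mm over their backs; the gripper's body (75 mm by 180 mm) begins 59 mm behind the grasp point.
Start: joints at [-1.329, 0.491, 1.559, -0, 1.092, -0.106], TCP at [213.042, -587.588, 214.661] pointing down, gripper open.
Joint ranges: [-3.1, 3.1], [-0.84, 2.19], [0.05, 2.79], [-1.13, 4.28], [0.06, 2.93], [-2.69, 2.69]. Speed limits (rad/s): [2.22, 2.22, 2.79, 3.14, 3.14, 3.14].

## Interface

Orientations are given as [roll, pitch, yaw] about the fixed x, y, z axes, in that order (R = Rz(yaw) Ry(pitch) Rx(roll)).
In Python, from cell import state, imaging, env, spot_in, mark_of gives the robot as it stands. The module is installed in compiled form; this text tells all that it offers.
- The arm moves only by the tool step_arm, never from a script. Its argument "increments" is a list of rows, each an object with "slide": the shift along the tool's x, y, z in m, a list of three; "roll": the turn about the tool's z in rad. A call has 1 to 5 rows; each row is the pose to reach, as a shift and turn from the pose commanded when the call began, along the tool's axes at that moment; what a row does not reach only later rows make up. A row lasts 1/8 s, in which the tool goes at most 62.5 mm and 10.7 degrees, less where a joint would pass 70% of its speed; a pose out of reach is approached as far as the arm can. A call with a gripper value outside its range is refused whole. "fingers" is the opening, from 0 (shut) to 1 (fully open), set as the call begins (left out, the last holds). The fingers move at their own pace and stop on an object; the grip force is fixed at half the most. Time passes only in rows, so rows that repeat a pose let the fingers close. It gives the time, the measured TCP pose, the force, the opening and the grip force at its end, in the units of the state.
- state(): the state, without advancing time (a new reading comes with each control period).
- imaging.read_camera(name): name is "side" or "top" or "wrist"; returns a dict with "color" (384x512x3 uint8, red, green, blue), "z_map" (384x512 float32, mm along the optical axis (not along the pixel's ray), 0 where there is no reading), "intrinsics" (3x3 intrinsics, pixels), "camera_from_world" (4x4, takes a point from world to camera coordinates). Camera axes: x right, y up, looking along -z (the intrinsics and any distortion apply to the point x, -y, -z); pixel columns grow to the right and rows downward; lengths in mm; the calibration is good to about 2 mm. A picture is of the moment at which its call begins.
- env.job_done(): hands the job in; it is judged then, once.
Trained networks look in the newest picture that a camera, given by its name, has taken for a name from the list of things; names that differ only in an ending like _2 or _b are one class to them, and where a whole thing is asked for, a point or a joint stands for the part that bears it (a point fixed in the world has none). Each returns a list of dicts, best first, with "confidence" (0 to 1); they miss things now and then, are a little off and sometimes report something else, mostly with a low value. They report only what shows in the picture. A call takes as long as a camera call. They do not tell look-alikes from the thing itself.
- spot_in(camera, target): "bbox" ([left, top, right, bottom] in pixels, round what is visible of it).
- mark_of(camera, target): "uv" ([column, row] in pixels: a listed point, or the origin of a listed thing).
The state is a dict: "t": time; "joints": joint angles; "qvel": joint speeds; "tau": joint torques, N m; "eef_pos": TCP position; "tcp_rot": TCP orientation; "ft_force": force on the tool from outside, world axes, zero at the start; "moment": the same for the moment, N m; "opening": opening from 0.0 (shut) to 1.0 (fully open); "grip_force": force on a finger pad.
Only numpy, scipy, OpenCV 4.12 (cv2) and the standard library are available. Lean on these libraries where they do the work, as an engineer would, in place of code of your own. Each camera call takes 0.05 s, during which the arm holds its last target. There are 200 camera calls.

## Task

The drying air is still on from the last batch: turn the black knob back past its click to off, then, with the air off, put every washed square jar upside down over a drying peg of its own, its rim down on the dryer. When all of them are on, turn the knob past its click to on again; leave the other things on the bench where they are.

Things in the scene. Friction and masses are not known exactly. Their poses are not given: they have to be found in the camera images.
- knob_grip (a point): Grip point of the black air knob, on its vertical turning axis. Knob: disc 60 mm across, 10 mm thick, carrying an upright grip bar 56 mm long, 18 mm thick, 46 mm tall. This point is 26 mm above the disc's top, 20 mm below the bar's top, 102 mm above the bench. Turns with the knob: x along the bar, y across it, z up. A white line on the bar's top, -x half, points at a red dot when off, a green one when on.
- knob (a joint): Turn of the air knob in rad, growing clockwise seen from above. Two detent positions: 0 = off, 1.2 = on. The spring detent holds with about 0.07 N m at either position and resists most (0.12 N m) about 0.25 rad out of it, then less up to half-way (0.6); past that it clicks over and springs by itself to the other position's stop. Let go before half-way, it springs back. Starts on.
- valve_box: Fixed white box 130 x 130 x 60 mm with a blue band, carrying the knob in the middle of its top; origin under its centre. Place and yaw differ at each start.
- dryer: Fixed grey dryer block, 90 (x) x 340 (y) x 30 mm, with three upright pegs 120 mm apart in a row along y; origin under its centre. Place and yaw differ at each start.
- peg1_foot (a point): Foot of drying peg 1 of the dryer (1 to 3 from right to left seen from the robot): on the peg's axis, at the dryer's top face, z up. The peg is a fixed steel tube 18 mm in diameter with a round tip, 75 mm tall above this point.
- peg2_foot (a point): Foot of drying peg 2 of the dryer (1 to 3 from right to left seen from the robot): on the peg's axis, at the dryer's top face, z up. The peg is a fixed steel tube 18 mm in diameter with a round tip, 75 mm tall above this point.
- peg3_foot (a point): Foot of drying peg 3 of the dryer (1 to 3 from right to left seen from the robot): on the peg's axis, at the dryer's top face, z up. The peg is a fixed steel tube 18 mm in diameter with a round tip, 75 mm tall above this point.
- jar1_mid (a point): Centre of jar1, a white square jar 52 x 52 mm, 115 mm long, about 130 g, hollow: blue closed foot (6 mm thick) at one end, open square mouth (44 mm inside, dark inside, walls 4 mm) at the other. z axis from foot to mouth; its four sides are alike. Starts lying on a side on the bench, mouth away from the robot (within 0.4 rad of +x). May be absent.
- jar1_mouth (a point): Centre of the open mouth (rim plane) of jar1, 57.5 mm from its centre along z. Same axes.
- jar2_mid (a point): Centre of jar2, a white square jar 52 x 52 mm, 115 mm long, about 130 g, hollow: blue closed foot (6 mm thick) at one end, open square mouth (44 mm inside, dark inside, walls 4 mm) at the other. z axis from foot to mouth; its four sides are alike. Starts lying on a side on the bench, mouth away from the robot (within 0.4 rad of +x). May be absent.
- jar2_mouth (a point): Centre of the open mouth (rim plane) of jar2, 57.5 mm from its centre along z. Same axes.
- jar3_mid (a point): Centre of jar3, a white square jar 52 x 52 mm, 115 mm long, about 130 g, hollow: blue closed foot (6 mm thick) at one end, open square mouth (44 mm inside, dark inside, walls 4 mm) at the other. z axis from foot to mouth; its four sides are alike. Starts lying on a side on the bench, mouth away from the robot (within 0.4 rad of +x). May be absent.
- jar3_mouth (a point): Centre of the open mouth (rim plane) of jar3, 57.5 mm from its centre along z. Same axes.
- by_amber: Bystander, not part of the job: amber bottle, 64 mm across, 150 mm tall; origin at the centre of its underside.
- by_white: Bystander, not part of the job: white bottle with blue cap, 68 mm across, 170 mm tall; origin at the centre of its underside.
- by_jar: Bystander, not part of the job: low white lidded jar, 60 mm across, 70 mm tall; origin at the centre of its underside.
- by_beaker: Bystander, not part of the job: glass beaker, 70 mm across, 85 mm tall; origin at the centre of its underside.
- by_dish: Bystander, not part of the job: shallow glass dish, 90 mm across, 20 mm tall; origin at the centre of its underside.
- by_red: Bystander, not part of the job: red bottle with black cap, 56 mm across, 140 mm tall; origin at the centre of its underside.
- by_cylinder: Bystander, not part of the job: white measuring cylinder, 32 mm across on a 68 mm foot, 200 mm tall; origin at the centre of its underside.
- jar1: jar1 itself: origin at the centre of the outside of its foot, z towards the mouth.
- jar2: jar2 itself: origin at the centre of the outside of its foot, z towards the mouth.
- jar3: jar3 itself: origin at the centre of the outside of its foot, z towards the mouth.
Things that resemble listed ones, but are neither listed nor needed, are in the scene too. What is shaped like the jar1 but yellow is not meant.

How it is judged:
By the outcome, as a careful person would: the job done as asked, in the order asked, and still so for the second after the job is handed in, with the robot touching nothing.
Of jar1, jar2, jar3 only 2 to 3 are there at a start; the rules pass over those that are not, and their reading is None.
At some moment in a run one of jar1, jar2, jar3 may be knocked a few centimetres aside while the robot is not near it.
It also fails if it takes over 210 s, if anything falls off the work surface, if the arm or the gripper's body presses on something with over 40 N, if the wrist force passes 120 N, or if a joint passes its speed limit or range.

## Working session

There is one attempt and no reset: what is moved stays moved. The work goes in short steps, Python scripts to look and compute and a tool call to move; the robot and the scene stay as the last step left them, time stands still between calls to the robot, and variables do not carry over. Pictures are saved under pics/ and viewed, at most 14 in all, crops included, and the job is handed in when it is done.

Besides the shell and the picture viewer there is one more tool, called after "Call:" as name([rows], argument=value, ...), one row to a line, values as JSON. step_arm: Moves the arm, as the interface text tells. Its arguments: {"type":"object","properties":{"increments":{"type":"array"},"fingers":{"type":"number"}},"required":["increments"]}

```bash
mkdir -p pics
cat > h.py <<'E'
import numpy as np, cv2
from cell import state, imaging, env, spot_in, mark_of
def cam(n):
    c=imaging.read_camera(n); return c
def save(c,fn,box=None,s=1):
    im=c["color"][...,::-1]
    if box: im=im[box[1]:box[3],box[0]:box[2]]
    im=cv2.resize(np.ascontiguousarray(im),None,fx=s,fy=s,interpolation=cv2.INTER_CUBIC); cv2.imwrite(fn,im)
def ray(c,u,v):
    K=c["intrinsics"];T=np.linalg.inv(c["camera_from_world"])
    d=np.array([(u-K[0,2])/K[0,0],-(v-K[1,2])/K[1,1],-1.])
    return T[:3,3],T[:3,:3]@d
def atz(c,u,v,z):
    o,d=ray(c,u,v); return o+d*(z-o[2])/d[2]
def atd(c,u,v):
    o,d=ray(c,u,v); return o+d*c["z_map"][int(round(v)),int(round(u))]
def cloud(c):
    K=c["intrinsics"];T=np.linalg.inv(c["camera_from_world"]);z=c["z_map"]
    v,u=np.mgrid[:z.shape[0],:z.shape[1]]
    P=np.stack([(u-K[0,2])/K[0,0]*z,-(v-K[1,2])/K[1,1]*z,-z],-1)
    return P@T[:3,:3].T+T[:3,3]
E
cat > a.py <<'E'
from h import *
np.set_printoptions(precision=1,suppress=True)
for n in ("top","side"):
    c=cam(n); save(c,f"pics/{n}0.png",s=1.5)
    print(n,np.linalg.inv(c["camera_from_world"])[:3,3],c["intrinsics"][0,0])
    for t in ["knob_grip","peg1_foot","peg2_foot","peg3_foot","jar1_mid","jar1_mouth"]:
        for r in mark_of(n,t)[:5]:
            u,v=r["uv"]
            zz={"k":102,"p":30,"j":26}[t[0]]
            print(t,np.array(r["uv"]),round(r["confidence"],2),atz(c,u,v,zz),atd(c,u,v))
print(state())
E
python3 a.py
```

```text
top [ 272.4   -1.1 1487.2] 440.2272844722393
knob_grip [286.5 216.5] 0.81 [436.8 -87.  102. ] [434.3 -85.7 122.6]
knob_grip [305.  116.6] 0.5 [ 767.5 -149.9  102. ] [ 766.1 -149.5  105.9]
peg1_foot [335.4 163.6] 0.73 [ 626.8 -258.7   30. ] [ 627.1 -258.9   28.8]
peg1_foot [380.8 161.3] 0.66 [ 635.4 -413.4   30. ] [ 625.5 -402.1   69.8]
peg1_foot [216.2 157.4] 0.61 [646.8 146.6  30. ] [639.9 143.9  56.9]
peg2_foot [301.5 158.4] 0.76 [ 644.5 -143.8   30. ] [ 633.8 -139.7   72. ]
peg2_foot [287.9 215.7] 0.39 [448.  -96.1  30. ] [436.5 -89.9 125.4]
peg2_foot [205.4 186.7] 0.26 [545.2 181.   30. ] [551.1 184.9  -1.5]
peg3_foot [265.  159.5] 0.94 [640.1 -19.5  30. ] [639.9 -19.5  30.7]
peg3_foot [302.4 159.6] 0.25 [ 640.3 -146.8   30. ] [ 635.1 -144.7   50.8]
jar1_mid [195.2 264. ] 0.71 [287.9 208.7  26. ] [287.6 204.8  53.4]
jar1_mid [148.2 248.7] 0.63 [337.2 365.1  26. ] [336.  358.   54.2]
jar1_mouth [120.8 184.4] 0.86 [552.7 467.4  26. ] [547.6 458.9  52.6]
jar1_mouth [213.8 257.1] 0.86 [310.6 148.2  26. ] [311.2 150.5   3.3]
jar1_mouth [148.9 232.3] 0.83 [391.3 365.2  26. ] [393.9 373
[... 559 characters left out ...]
1 313.8] 0.56 [492.1 451.4  26. ] [476.6 465.1  55.1]
jar1_mid [193.7 198.2] 0.39 [770.6  39.2  26. ] [769.9  40.   26.8]
jar1_mouth [232.7 309. ] 0.84 [380.  365.2  26. ] [370.1 378.6  49.9]
jar1_mouth [162.8 305.7] 0.57 [552.4 457.5  26. ] [534.9 471.1  55.4]
jar1_mouth [290.1 271.4] 0.57 [305.5 163.2  26. ] [296.5 184.2  53. ]
{'t': 0.7, 'joints': array([-1.3,  0.5,  1.6,  0. ,  1.1, -0.1]), 'qvel': array([-0.,  0., -0.,  0.,  0., -0.]), 'tau': array([ -0. , -61.2, -25.8,   0.1,   0. ,  -0. ]), 'eef_pos': array([ 213.1, -587.6,  214.6]), 'tcp_rot': array([ 3.1, -0. ,  0.3]), 'ft_force': array([0.7, 0.7, 0.8]), 'moment': array([0., 0., 0.]), 'grip_force': 0.0, 'opening': 1.005906208460144}
```

View pics/top0.png

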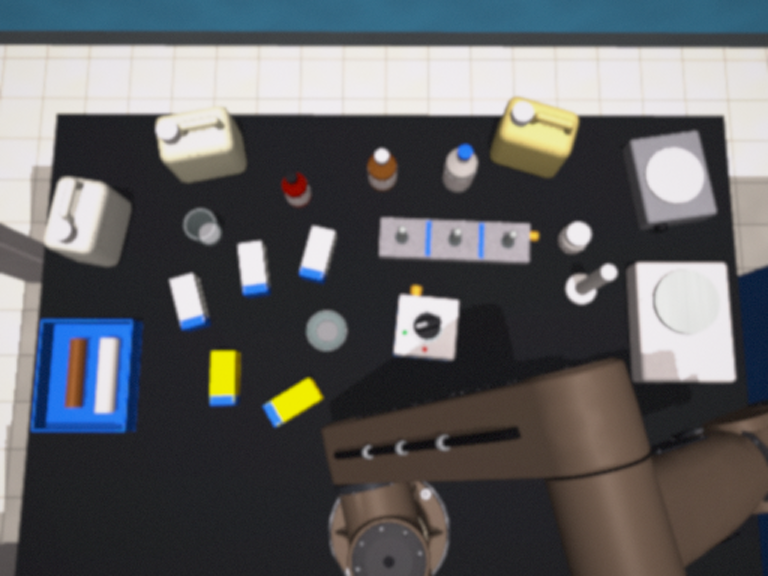

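View pics/side0.png

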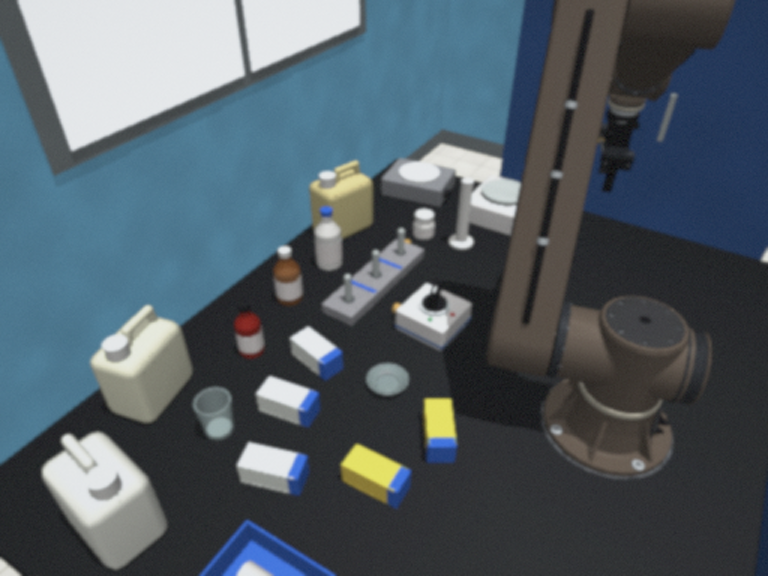

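The top picture shows three white jars with blue feet at native px (212,168), (168,178) and (125,200). The look-alikes are two yellow jars at (149,251) and (195,267), plus the white block in the blue tray at (70,250). I choose the three white ones. The knob is at (285,216), with red at (283,233) and green at (270,221). The pegs are at about (338,160), (303,158) and (268,157).

```bash
cat >> h.py <<'E'
from scipy.spatial.transform import Rotation as Ro
def pose():
    s=state(); R=Ro.from_euler("xyz",s["tcp_rot"]).as_matrix(); return s,R
def plan(xyz,yaw=None):
    s,R=pose(); d=R.T@(np.array(xyz,float)-s["eef_pos"])/1000
    y0=s["tcp_rot"][2]; r=0 if yaw is None else -(yaw-y0)
    r=(r+np.pi/2)%np.pi-np.pi/2
    print("slide",d.round(4),"roll",round(r,4),"| yaw0",round(y0,4),"pos",s["eef_pos"].round(1),"j6",round(s["joints"][5],2),"t",round(s["t"],2))
E
python3 - <<'E'
from h import *
np.set_printoptions(precision=1,suppress=True)
s,R=pose();print(R)
c=cam("wrist");T=np.linalg.inv(c["camera_from_world"]);print(R.T@(T[:3,3]-s["eef_pos"]),R.T@T[:3,:3],c["intrinsics"][0,0])
plan([436,-87,330],0)
c=cam("top")
P=cloud(c)
# white jars: cluster by colour & height
col=c["color"].astype(int)
im=(col.min(-1)>120)&(P[...,2]>40)&(P[...,2]<62)
n,l,st,ce=cv2.connectedComponentsWithStats(im.astype(np.uint8))
for i in range(1,n):
    if st[i,4]>100:
        q=P[l==i]; (cx,cy),(w,h),a=cv2.minAreaRect(q[:,:2].astype(np.float32)); print(ce[i],st[i,4],cx,cy,w,h,a,np.median(q[:,2]))
save(c,"pics/c1.png",(80,120,240,280),4)
E
```

```text
[[ 0.9  0.3  0. ]
 [ 0.3 -0.9 -0. ]
 [ 0.   0.  -1. ]]
[  77.1   -0.6 -169.5] [[-0.   1.   0.3]
 [ 1.   0.   0. ]
 [ 0.   0.3 -1. ]] 339.93718736068746
slide [ 0.4 -0.4 -0.1] roll 0.3478 | yaw0 0.3478 pos [ 213.  -587.6  214.7] j6 -0.11 t 0.75
[446.2  96.6] 312 835.291259765625 -634.1057739257812 90.82865142822266 156.26535034179688 8.849054336547852 59.87990664541712
[449.3 136.4] 389 731.9158935546875 -648.5418090820312 93.96640014648438 157.2924041748047 10.366861343383789 59.52658396817219
[211.6 165.7] 465 612.3335571289062 159.68453979492188 53.11330795288086 101.6425552368164 76.4613265991211 52.77717820013686
[167.7 175.4] 472 579.8301391601562 305.9857482910156 101.91864013671875 54.07684326171875 7.857988357543945 52.56778964417174
[124.1 197.8] 491 502.5301818847656 446.3443908691406 100.00135040283203 54.116031646728516 15.869647979736328 52.31513421768204
[284.1 218.3] 822 441.8310241699219 -81.4697036743164 130.06874084472656 133.79078674316406 84.00320434570312 59.257932723683666
[ 69.2 249.7] 420 333.650146484375 617.0704345703125 34.90957260131836 158.92002868652344 89.86312103271484 44.64047263065993
```

View pics/c1.png

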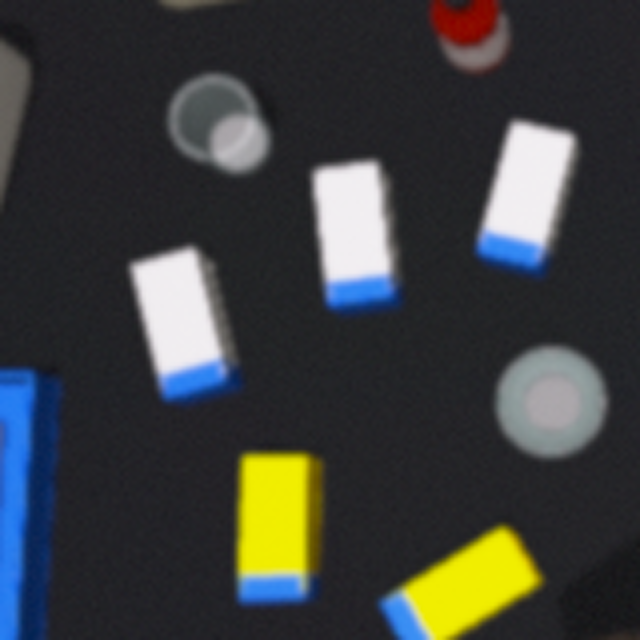

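The crop confirms three white jars with blue feet towards the robot. The two yellow ones are excluded. Moving over the knob.

Call:
step_arm([
  {"slide":[0.193,-0.198,-0.035],"roll":0.2},
  {"slide":[0.193,-0.198,-0.035],"roll":0.348},
  {"slide":[0.386,-0.396,-0.035],"roll":0.348},
  {"slide":[0.386,-0.396,-0.035],"roll":0.348},
  {"slide":[0.386,-0.396,-0.035],"roll":0.348},
])

```text
t: 1.42
eef_pos: [341.8, -302.2, 239.1]
tcp_rot: [3.141, -0.001, -0.001]
ft_force: [0.8, -0.8, -0.8]
opening: 1.001
grip_force: 0.0
```

```bash
python3 -c "
from h import *
plan([441,-84,250],0)"
```

```text
slide [ 0.099  -0.2182 -0.011 ] roll -0.0007 | yaw0 -0.0007 pos [ 341.8 -302.2  239.1] j6 0.7 t 1.43
```

Call:
step_arm([
  {"slide":[0.099,-0.218,-0.011],"roll":0},
  {"slide":[0.099,-0.218,-0.011],"roll":0},
  {"slide":[0.099,-0.218,-0.011],"roll":0},
  {"slide":[0.099,-0.218,-0.011],"roll":0},
  {"slide":[0.099,-0.218,-0.011],"roll":0},
])

```text
t: 2.05
eef_pos: [441.2, -83.3, 250.0]
tcp_rot: [3.141, -0.001, 0.005]
ft_force: [0.7, 0.1, -0.7]
opening: 0.999
grip_force: 0.0
```

Run:
```python
from h import *
np.set_printoptions(precision=1,suppress=True)
plan([441,-84,250],0)
c=cam("wrist"); save(c,"pics/w1.png",s=1.5)
for r in mark_of("wrist","knob_grip")[:2]: print(r, atz(c,*r["uv"],102))
P=cloud(c)
m=(P[...,2]>112)&(P[...,2]<130)&(abs(P[...,0]-441)<60)&(abs(P[...,1]+84)<60)
q=P[m][:,:2].astype(np.float32); print(len(q),cv2.minAreaRect(q),np.median(P[m][:,2]))
```

```text
slide [-0.  0.  0.] roll 0.0046 | yaw0 0.0046 pos [441.2 -83.3 250. ] j6 1.23 t 2.05
{'uv': [251.1, 185.6], 'confidence': 0.69} [435.4 -79.5 102. ]
1224 ((436.7278747558594, -79.82987976074219), (18.42763328552246, 56.1669807434082), 15.307093620300293) 121.1697569248627
```

View pics/w1.png

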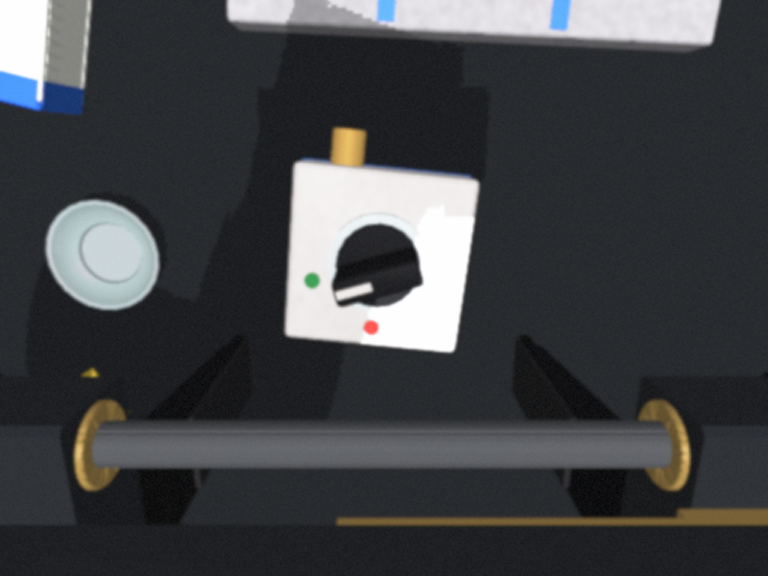

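The picture shows the knob at px (378,265), its white line pointing at the green dot (312,280), with the red dot at (371,327). The bar measures 18x56 mm, matching the description. I turn the tool across the bar and descend.

Call:
step_arm([
  {"slide":[-0.0045,-0.0035,0],"roll":-0.184},
  {"slide":[-0.0045,-0.0035,0],"roll":-0.368},
  {"slide":[-0.0045,-0.0035,0],"roll":-0.552},
  {"slide":[-0.0045,-0.0035,0],"roll":-0.736},
  {"slide":[-0.0045,-0.0035,0],"roll":-0.918},
])

```text
t: 2.78
eef_pos: [435.4, -84.0, 249.7]
tcp_rot: [-3.142, 0.0, 0.921]
ft_force: [0.3, 0.1, -0.1]
opening: 1.001
grip_force: 0.0
```

Call:
step_arm([
  {"slide":[0,0,0.0],"roll":-0.184},
  {"slide":[0,0,0.02],"roll":-0.368},
  {"slide":[0,0,0.04],"roll":-0.552},
  {"slide":[0,0,0.06],"roll":-0.736},
  {"slide":[0,0,0.08],"roll":-0.918},
])

```text
t: 3.4
eef_pos: [435.4, -84.0, 169.2]
tcp_rot: [-3.142, 0.0, 1.839]
ft_force: [1.1, -0.3, -0.2]
opening: 0.998
grip_force: 0.0
```

```bash
python3 -c "
from h import *
plan([436.7,-79.8,86],1.838)"
```

```text
slide [0.0037 0.0023 0.0831] roll 0.0014 | yaw0 1.8394 pos [435.4 -84.  169.2] j6 -0.61 t 3.4
```

Call:
step_arm([
  {"slide":[0.004,0.002,0.04],"roll":0},
  {"slide":[0.004,0.002,0.083],"roll":0},
  {"slide":[0.004,0.002,0.083],"roll":0},
  {"slide":[0.004,0.002,0.083],"roll":0},
])

```text
t: 3.9
eef_pos: [437.1, -79.0, 87.8]
tcp_rot: [3.141, 0.001, 1.834]
ft_force: [0.8, 0.0, 0.9]
opening: 0.999
grip_force: 0.0
```

Call:
step_arm([
  {"slide":[0,0,0],"roll":0},
  {"slide":[0,0,0],"roll":0},
  {"slide":[0,0,0],"roll":0},
  {"slide":[0,0,0],"roll":0},
  {"slide":[0,0,0],"roll":0},
], fingers=0)

```text
t: 4.53
eef_pos: [436.8, -78.0, 86.8]
tcp_rot: [3.142, 0.0, 1.836]
ft_force: [-0.1, -0.5, -0.6]
opening: 0.527
grip_force: 0.0
```

Call:
step_arm([
  {"slide":[0,0,0],"roll":0},
  {"slide":[0,0,0],"roll":0},
  {"slide":[0,0,0],"roll":0},
  {"slide":[0,0,0],"roll":0},
  {"slide":[0,0,0],"roll":0},
], fingers=0)

```text
t: 5.15
eef_pos: [435.9, -78.2, 86.7]
tcp_rot: [-3.14, -0.0, 1.837]
ft_force: [-4.7, -3.4, 2.4]
opening: 0.188
grip_force: 30.0
```

Call:
step_arm([
  {"slide":[0,0,0],"roll":-0.15},
  {"slide":[0,0,0],"roll":-0.3},
  {"slide":[0,0,0],"roll":-0.45},
  {"slide":[0,0,0],"roll":-0.6},
  {"slide":[0,0,0],"roll":-0.75},
])

```text
t: 5.78
eef_pos: [434.7, -79.0, 86.7]
tcp_rot: [-3.139, -0.003, 2.592]
ft_force: [-14.2, -18.6, 8.9]
opening: 0.189
grip_force: 30.0
```

Call:
step_arm([
  {"slide":[0,0,0],"roll":-0.15},
  {"slide":[0,0,0],"roll":-0.3},
  {"slide":[0,0,0],"roll":-0.43},
  {"slide":[0,0,0],"roll":-0.43},
])

```text
t: 6.28
eef_pos: [434.5, -79.8, 86.7]
tcp_rot: [-3.139, -0.004, 3.019]
ft_force: [-17.3, -26.6, 7.4]
opening: 0.19
grip_force: 30.0
```

Call:
step_arm([
  {"slide":[0,0,0],"roll":0},
  {"slide":[0,0,0],"roll":0},
  {"slide":[0,0,0],"roll":0},
  {"slide":[0,0,-0.06],"roll":0},
  {"slide":[0,0,-0.12],"roll":0},
], fingers=1)

```text
t: 6.9
eef_pos: [436.5, -77.8, 207.9]
tcp_rot: [3.141, -0.002, 3.016]
ft_force: [0.5, -0.8, -0.0]
opening: 0.656
grip_force: 0.0
```

Call:
step_arm([
  {"slide":[0,0,-0.06],"roll":0.18},
  {"slide":[0,0,-0.11],"roll":0.36},
  {"slide":[0,0,-0.11],"roll":0.54},
  {"slide":[0,0,-0.11],"roll":0.72},
  {"slide":[0,0,-0.11],"roll":0.9},
])

```text
t: 7.52
eef_pos: [436.7, -77.8, 316.8]
tcp_rot: [3.141, 0.0, 2.11]
ft_force: [0.6, 0.1, -0.7]
opening: 1.0
grip_force: 0.0
```

Run:
```python
from h import *
np.set_printoptions(precision=1,suppress=True)
plan([480,160,250],-0.24)
c=cam("top"); save(c,"pics/k2.png",(235,130,360,250),5)
P=cloud(c)
for x0,y0 in((630,-259),(638,-140),(642,-20)):
    m=(P[...,2]>60)&(P[...,2]<115)&(np.hypot(P[...,0]-x0,P[...,1]-y0)<40)
    print(m.sum(),P[m].mean(0) if m.any() else 0)
m=(P[...,2]>24)&(P[...,2]<36)&(abs(P[...,0]-635)<80)&(P[...,1]>-330)&(P[...,1]<60)
print(cv2.minAreaRect(P[m][:,:2].astype(np.float32)))
m=(P[...,2]>112)&(P[...,2]<130)&(abs(P[...,0]-436)<50)&(abs(P[...,1]+80)<50)
q=P[m][:,:2].astype(np.float32); print(len(q),cv2.minAreaRect(q))
```

```text
slide [0.2 0.2 0.1] roll -0.7913 | yaw0 2.1103 pos [436.7 -77.8 316.8] j6 -0.86 t 7.53
43 [ 634.2 -264.5   92.1]
41 [ 638.5 -146.2   93.2]
43 [643.7 -27.2  92.2]
((642.0404663085938, -153.13116455078125), (352.1483459472656, 91.86611938476562), 87.59587097167969)
0 ((0.0, 0.0), (0.0, 0.0), 0.0)
```

View pics/k2.png

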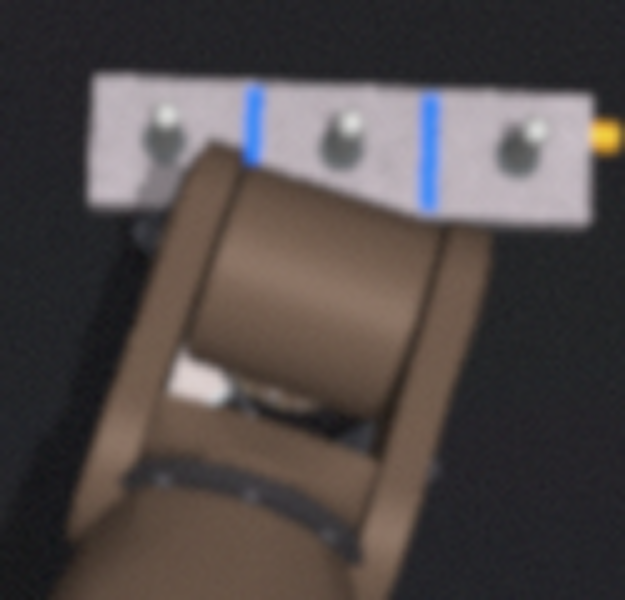

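The picture shows the dryer with its three pegs at px (165,125), (348,135) and (530,140), but the arm hides the knob. I'll check the knob after moving to the first jar.

Call:
step_arm([
  {"slide":[0.12,0.262,0.057],"roll":-0.16},
  {"slide":[0.12,0.262,0.057],"roll":-0.32},
  {"slide":[0.12,0.262,0.057],"roll":-0.48},
  {"slide":[0.12,0.262,0.057],"roll":-0.64},
  {"slide":[0.12,0.262,0.057],"roll":-0.79},
])

```text
t: 8.2
eef_pos: [599.4, 162.9, 258.6]
tcp_rot: [-3.141, -0.001, 2.916]
ft_force: [-0.1, -0.7, -0.2]
opening: 0.996
grip_force: 0.0
```

Call:
step_arm([
  {"slide":[0,0,0],"roll":0},
  {"slide":[0,0,0],"roll":0},
])

```text
t: 8.45
eef_pos: [598.2, 160.3, 259.5]
tcp_rot: [-3.141, -0.001, 2.907]
ft_force: [-0.0, 0.5, -0.1]
opening: 1.001
grip_force: 0.0
```

```bash
cat > jar.py <<'E'
from h import *
import sys
# white/blue jar near (x,y): segment from wrist camera; fit rectangle of top face
def jar(x,y,n="wrist",r=110):
    c=cam(n);P=cloud(c);m=(P[...,2]>42)&(P[...,2]<60)&(np.hypot(P[...,0]-x,P[...,1]-y)<r)
    col=c["color"].astype(int); m&=~((col[...,0]>120)&(col[...,2]<90))
    k,l,st,ce=cv2.connectedComponentsWithStats(m.astype(np.uint8))
    if k<2: print("none"); return c
    i=1+np.argmax(st[1:,4]); q=P[l==i]; print(cv2.minAreaRect(q[:,:2].astype(np.float32)),st[i,4],np.median(q[:,2]))
    return c
E
python3 - <<'E'
from jar import *
c=jar(612,160); save(c,"pics/w2.png",s=1.2)
plan([612,160,100],2.9)
c=cam("top"); save(c,"pics/k3.png",(240,180,330,260),6)
P=cloud(c)
m=(P[...,2]>112)&(P[...,2]<130)&(abs(P[...,0]-436)<50)&(abs(P[...,1]+80)<50)
q=P[m][:,:2].astype(np.float32); print(len(q),cv2.minAreaRect(q))
for p in ("side","wrist","top"):
  c=cam(p)
  for t in ("peg1_foot","peg2_foot","peg3_foot","knob_grip"):
    for r in mark_of(p,t)[:1]: print(p,t,r["confidence"],atz(c,*r["uv"],102 if t[0]=="k" else 30).round(1))
E
```

```text
((601.9634399414062, 163.4211883544922), (52.09135055541992, 115.22201538085938), 76.25579071044922) 4565 51.42844686733474
slide [-0.0133  0.0034  0.1599] roll 0.0057 | yaw0 2.9057 pos [598.3 159.8 259.9] j6 -1.18 t 8.5
106 ((440.7775573730469, -81.11621856689453), (18.099470138549805, 56.85417556762695), 84.34320831298828)
side peg1_foot 0.88 [ 639.9 -273.4   30. ]
side peg2_foot 0.88 [ 637.7 -154.9   30. ]
side peg3_foot 0.61 [426.8 154.5  30. ]
side knob_grip 0.69 [436.4 -82.6 102. ]
wrist peg1_foot 0.62 [730.9 207.   30. ]
wrist peg2_foot 0.83 [ 638.2 -144.5   30. ]
wrist peg3_foot 0.7 [645.6 -25.4  30. ]
top peg1_foot 0.84 [ 632.7 -267.4   30. ]
top peg2_foot 0.64 [ 628.1 -150.    30. ]
top peg3_foot 0.57 [644.4 -35.2  30. ]
top knob_grip 0.77 [434.9 -85.4 102. ]
```

View pics/k3.png

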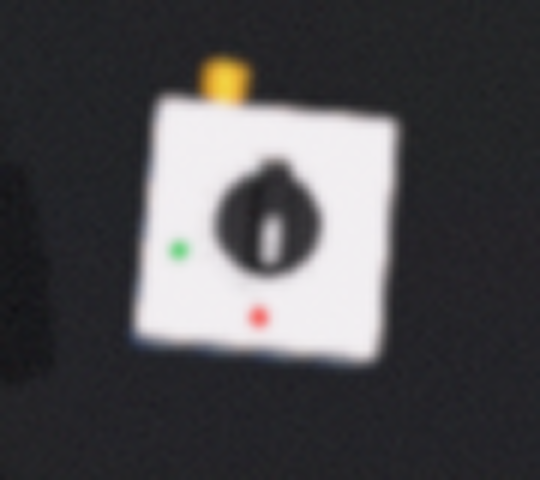

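The knob's line now points at the red dot (260,317), so the air is off. Jar A measures 52x115 mm, centre (602,163). I grip it near its foot and see whether it swings mouth-down.

Call:
step_arm([
  {"slide":[0.0387,0.0046,0.06],"roll":0.004},
  {"slide":[0.0387,0.0046,0.12],"roll":0.004},
  {"slide":[0.0387,0.0046,0.15],"roll":0.004},
  {"slide":[0.0387,0.0046,0.16],"roll":0.004},
  {"slide":[0.0387,0.0046,0.16],"roll":0.004},
])

```text
t: 9.93
eef_pos: [562.5, 173.9, 100.1]
tcp_rot: [-3.142, 0.0, 2.902]
ft_force: [0.8, 0.6, 0.3]
opening: 1.003
grip_force: 0.0
```

```bash
python3 -c "
from h import *
plan([561.7,173.3,7],2.902)"
```

```text
slide [ 0.0006 -0.0008  0.0931] roll -0.0003 | yaw0 2.9017 pos [562.5 173.9 100.1] j6 -1.14 t 9.93
```

Call:
step_arm([
  {"slide":[0.0006,-0.0008,0.05],"roll":0},
  {"slide":[0.0006,-0.0008,0.08],"roll":0},
  {"slide":[0.0006,-0.0008,0.093],"roll":0},
  {"slide":[0.0006,-0.0008,0.093],"roll":0},
  {"slide":[0.0006,-0.0008,0.093],"roll":0},
])

```text
t: 10.55
eef_pos: [562.2, 173.4, 8.3]
tcp_rot: [3.141, 0.002, 2.902]
ft_force: [0.2, -0.5, 0.8]
opening: 1.002
grip_force: 0.0
```

Call:
step_arm([
  {"slide":[0,0,0],"roll":0},
  {"slide":[0,0,0],"roll":0},
  {"slide":[0,0,0],"roll":0},
  {"slide":[0,0,0],"roll":0},
  {"slide":[0,0,0],"roll":0},
], fingers=0)

```text
t: 11.18
eef_pos: [561.3, 173.2, 6.7]
tcp_rot: [-3.141, -0.0, 2.902]
ft_force: [-0.7, 0.3, 1.4]
opening: 0.542
grip_force: 30.0
```

Call:
step_arm([
  {"slide":[0,0,0],"roll":0},
  {"slide":[0,0,0],"roll":0},
], fingers=0)

```text
t: 11.42
eef_pos: [561.2, 173.2, 6.7]
tcp_rot: [-3.141, -0.0, 2.902]
ft_force: [-0.2, -0.5, 0.7]
opening: 0.55
grip_force: 30.0
```

Call:
step_arm([
  {"slide":[0,0,-0.06],"roll":0},
  {"slide":[0,0,-0.12],"roll":0},
  {"slide":[0,0,-0.18],"roll":0},
  {"slide":[0,0,-0.18],"roll":0},
  {"slide":[0,0,-0.18],"roll":0},
])

```text
t: 12.05
eef_pos: [560.7, 173.2, 185.8]
tcp_rot: [-3.141, -0.001, 2.902]
ft_force: [-0.1, 0.2, -1.7]
opening: 0.545
grip_force: 30.0
```

Run:
```python
from h import *
a=cam("side"); w=cam("wrist")
im=np.hstack([a["color"][120:330,130:340][:,:,::-1],cv2.resize(w["color"],(280,210))[:,:,::-1]])
cv2.imwrite("pics/g1.png",cv2.resize(im,None,fx=1.6,fy=1.6))
```

```text
(no output)
```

View pics/g1.png

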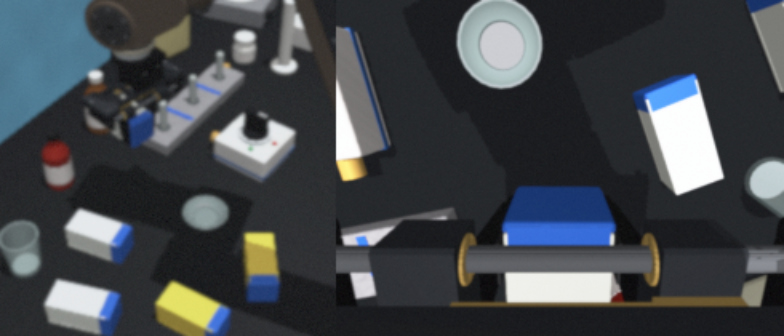

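The jar stays horizontal in the grip (side view at about (140,125)), with its mouth towards +x. I will lever it over with the peg: catch the lower rim on the peg and raise the foot while advancing.

Call:
step_arm([
  {"slide":[0.018,-0.06,0.0],"roll":-0.1},
  {"slide":[0.018,-0.12,0.0],"roll":-0.198},
  {"slide":[0.018,-0.17,0.0],"roll":-0.198},
  {"slide":[0.018,-0.204,0.02],"roll":-0.198},
  {"slide":[0.018,-0.204,0.036],"roll":-0.198},
])

```text
t: 12.78
eef_pos: [494.3, -22.6, 148.9]
tcp_rot: [3.141, -0.003, 3.097]
ft_force: [0.3, 0.2, -1.8]
opening: 0.544
grip_force: 30.0
```

Run:
```python
from h import *
np.set_printoptions(precision=1,suppress=True)
plan([515,-21.7,99],3.10)
for n in ("top","wrist"):
  c=cam(n); P=cloud(c)
  for x0,y0 in((634,-265),(638.5,-146),(643.6,-27)):
    m=(P[...,2]>45)&(P[...,2]<100)&(np.hypot(P[...,0]-x0,P[...,1]-y0)<25)
    if m.sum()>5: print(n,m.sum(),np.median(P[m],0))
c=cam("side"); save(c,"pics/s2.png",(170,110,330,250),4)
```

```text
slide [-0.  0.  0.] roll -0.0032 | yaw0 3.0968 pos [494.3 -22.6 148.9] j6 -1.7 t 12.78
top 32 [ 630.6 -262.4   78.2]
top 26 [ 635.1 -145.3   78.1]
top 31 [640.9 -28.4  83. ]
```

View pics/s2.png

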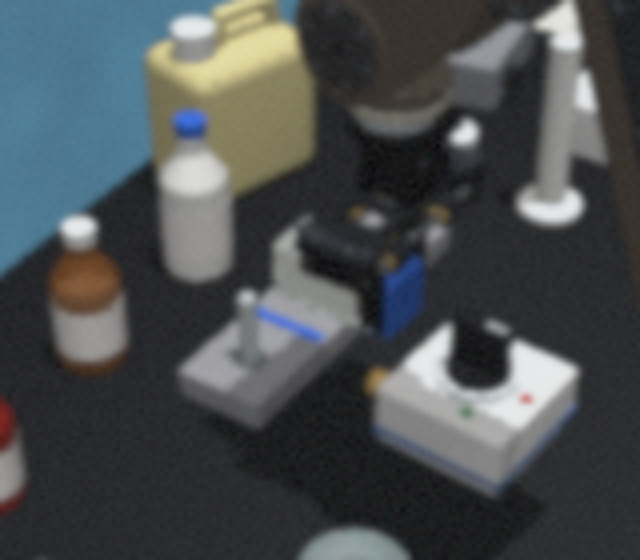

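Call:
step_arm([
  {"slide":[-0.01,0.002,0.03],"roll":0},
  {"slide":[-0.021,0.002,0.05],"roll":0},
  {"slide":[-0.021,0.002,0.05],"roll":0},
  {"slide":[-0.021,0.002,0.05],"roll":0},
])

```text
t: 13.42
eef_pos: [516.4, -19.2, 101.3]
tcp_rot: [-3.141, 0.0, 3.1]
ft_force: [-0.3, -0.5, -0.6]
opening: 0.545
grip_force: 30.0
```

Call:
step_arm([
  {"slide":[-0.01,0,0],"roll":0},
  {"slide":[-0.016,0,0],"roll":0},
  {"slide":[-0.02,0,0],"roll":0},
  {"slide":[-0.022,0,0],"roll":0},
])

```text
t: 13.92
eef_pos: [535.4, -20.1, 100.2]
tcp_rot: [3.141, -0.008, 3.1]
ft_force: [-18.5, -0.1, 5.8]
opening: 0.545
grip_force: 30.0
```

Call:
step_arm([
  {"slide":[-0.002,0,0],"roll":0},
  {"slide":[-0.004,0,-0.001],"roll":0},
  {"slide":[-0.006,0,-0.003],"roll":0},
  {"slide":[-0.006,0,-0.003],"roll":0},
])

```text
t: 14.42
eef_pos: [537.5, -20.1, 102.2]
tcp_rot: [3.141, -0.017, 3.1]
ft_force: [-29.2, -1.3, 6.6]
opening: 0.546
grip_force: 30.0
```

Run:
```python
from h import *
c=cam("side"); save(c,"pics/s3.png",(210,130,300,210),6)
print(state()["ft_force"],state()["moment"])
```

```text
[-28.3130749   -1.49956251   5.67078944] [-0.26613491  4.89242725 -0.31071185]
```

View pics/s3.png

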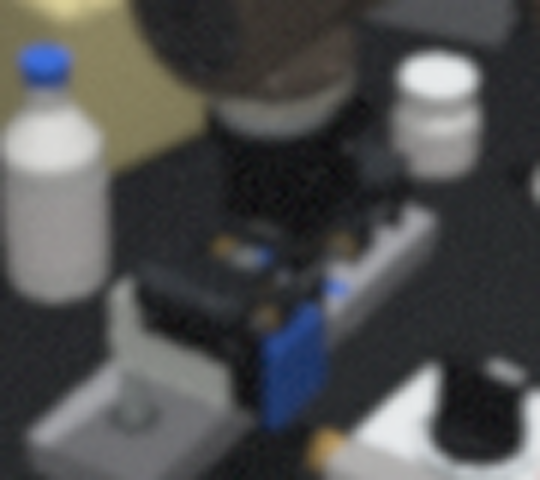

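Call:
step_arm([
  {"slide":[-0.001,0,-0.003],"roll":0},
  {"slide":[-0.002,0,-0.006],"roll":0},
  {"slide":[-0.003,0,-0.009],"roll":0},
  {"slide":[-0.004,0,-0.012],"roll":0},
])

```text
t: 14.98
eef_pos: [546.3, -20.6, 115.0]
tcp_rot: [3.141, -0.006, 3.1]
ft_force: [-7.1, 0.4, -3.4]
opening: 0.546
grip_force: 30.0
```

```bash
cat > hang.py <<'E'
from h import *
np.set_printoptions(precision=1,suppress=True)
# tilt of held jar: in side cam, white+blue jar points near the tool
def held():
    s,R=pose(); g=s["eef_pos"]+np.array([0,0,19])
    print("pos",s["eef_pos"],"F",s["ft_force"],"M",s["moment"],"open",s["opening"])
    for n in("side","wrist"):
        c=cam(n);P=cloud(c);col=c["color"].astype(int)
        w=(col.min(-1)>100)&(col.max(-1)-col.min(-1)<50); b=(col[...,2]>90)&(col[...,0]<70)
        near=(abs(P[...,0]-g[0])<130)&(abs(P[...,1]-g[1])<45)&(P[...,2]>34)&(P[...,2]<g[2]+60)&(abs(P[...,1]-g[1])>15)
        for k,mm in(("white",w),("blue",b)):
            q=P[mm&near]-g
            if len(q)>15: print(n,k,len(q),"x",np.percentile(q[:,0],[3,50,97]),"z",np.percentile(q[:,2],[3,50,97]),"fit",np.degrees(cv2.fitLine(q[:,[0,2]].astype(np.float32),cv2.DIST_L2,0,.01,.01)[1,0]))
if __name__=="__main__": held()
E
python3 hang.py
```

```text
pos [546.3 -20.6 115. ] F [-7.1  0.4 -3.4] M [ 0.2  1.6 -0. ] open 0.5459059003522019
side white 315 x [-123.8   24.7   91.9] z [-85.8 -32.4   9.6] fit 19.214355
side blue 81 x [-24.9 -17.7  -8.6] z [-18.7   6.7  32.6] fit 56.58207
wrist white 7382 x [-126.7  -69.4   29.3] z [-75.8 -73.8  24.4] fit 36.235043
wrist blue 3726 x [-24.3 -18.4  -4.8] z [-15.6  22.1  29. ] fit 54.44763
```

It is rotating (about 20° now, force down to 7 N). I continue along the arc.

Call:
step_arm([
  {"slide":[-0.003,0,-0.004],"roll":0},
  {"slide":[-0.006,0,-0.008],"roll":0},
  {"slide":[-0.009,0,-0.012],"roll":0},
  {"slide":[-0.012,0,-0.015],"roll":0},
  {"slide":[-0.015,0,-0.018],"roll":0},
])

```text
t: 15.7
eef_pos: [563.3, -21.4, 133.9]
tcp_rot: [-3.142, -0.0, 3.1]
ft_force: [-0.3, 0.4, -1.6]
opening: 0.547
grip_force: 30.0
```

Call:
step_arm([
  {"slide":[-0.004,0,-0.004],"roll":0},
  {"slide":[-0.008,0,-0.007],"roll":0},
  {"slide":[-0.012,0,-0.01],"roll":0},
  {"slide":[-0.016,0,-0.013],"roll":0},
  {"slide":[-0.02,0,-0.016],"roll":0},
])

```text
t: 16.32
eef_pos: [583.6, -22.3, 149.9]
tcp_rot: [-3.142, -0.0, 3.1]
ft_force: [-1.0, 0.2, -1.8]
opening: 0.545
grip_force: 30.0
```

```bash
python3 hang.py
```

```text
pos [583.6 -22.3 149.9] F [-1.   0.2 -1.8] M [ 0.  -0.1  0. ] open 0.5450470962363729
side white 282 x [-123.6   37.2   85.4] z [-133.   -24.9    6.8] fit 28.245499
side blue 87 x [-28.5 -19.7  -8.5] z [-14.4   8.8  31.4] fit 55.827274
wrist white 4898 x [-127.   -91.    33.8] z [-110.8 -108.6   26.6] fit 40.48791
wrist blue 4255 x [-29.  -20.3  -5.2] z [-15.2  20.5  30.1] fit 53.347015
```

The rim rode over the peg's tip at about 28°. I back off and hook again lower.

Call:
step_arm([
  {"slide":[0,0,-0.02],"roll":0},
  {"slide":[0.025,0,-0.02],"roll":0},
  {"slide":[0.05,-0.002,-0.02],"roll":0},
  {"slide":[0.05,-0.002,0.01],"roll":0},
  {"slide":[0.05,-0.002,0.028],"roll":0},
])

```text
t: 17.05
eef_pos: [532.8, -22.2, 121.0]
tcp_rot: [-3.142, -0.0, 3.1]
ft_force: [0.1, -0.1, -1.0]
opening: 0.544
grip_force: 30.0
```

Call:
step_arm([
  {"slide":[-0.01,0,0],"roll":0},
  {"slide":[-0.018,0,0],"roll":0},
  {"slide":[-0.024,0,0],"roll":0},
  {"slide":[-0.029,0,0],"roll":0},
  {"slide":[-0.033,0,-0.004],"roll":0},
])

```text
t: 17.68
eef_pos: [564.4, -23.2, 125.8]
tcp_rot: [3.141, -0.005, 3.1]
ft_force: [-5.0, 1.3, -5.5]
opening: 0.544
grip_force: 30.0
```

Call:
step_arm([
  {"slide":[-0.003,0,-0.003],"roll":0},
  {"slide":[-0.006,0,-0.006],"roll":0},
  {"slide":[-0.009,0,-0.009],"roll":0},
  {"slide":[-0.012,0,-0.011],"roll":0},
  {"slide":[-0.015,0,-0.013],"roll":0},
])

```text
t: 18.3
eef_pos: [580.2, -24.0, 138.7]
tcp_rot: [3.141, -0.004, 3.1]
ft_force: [-5.9, 0.1, -4.3]
opening: 0.544
grip_force: 30.0
```

```bash
python3 hang.py
```

```text
pos [580.2 -24.  138.7] F [-5.9  0.1 -4.3] M [ 0.1  1.3 -0. ] open 0.5435185550896608
side white 297 x [-122.8   25.9   70.4] z [-120.6  -35.2    1.7] fit 23.812317
side blue 111 x [-41.  -25.9  -8.7] z [-5.3 14.6 35.7] fit 48.362476
wrist white 5054 x [-126.7  -91.4   53.9] z [-99.7 -97.6  26.7] fit 33.235645
wrist blue 5844 x [-43.4 -26.5  -6.4] z [-5.8 22.6 34.7] fit 45.367424
```

Call:
step_arm([
  {"slide":[-0.004,0,-0.002],"roll":0},
  {"slide":[-0.008,0,-0.004],"roll":0},
  {"slide":[-0.012,0,-0.006],"roll":0},
  {"slide":[-0.016,0,-0.008],"roll":0},
  {"slide":[-0.02,0,-0.01],"roll":0},
])

```text
t: 19.02
eef_pos: [600.2, -24.8, 148.6]
tcp_rot: [3.141, -0.004, 3.1]
ft_force: [-5.4, 0.0, -5.2]
opening: 0.544
grip_force: 30.0
```

Call:
step_arm([
  {"slide":[-0.005,0,-0.001],"roll":0},
  {"slide":[-0.01,0,-0.003],"roll":0},
  {"slide":[-0.015,0,-0.004],"roll":0},
  {"slide":[-0.02,0,-0.005],"roll":0},
  {"slide":[-0.025,0,-0.006],"roll":0},
])

```text
t: 19.65
eef_pos: [625.1, -25.9, 154.6]
tcp_rot: [3.141, -0.004, 3.1]
ft_force: [-5.5, 1.4, -4.5]
opening: 0.545
grip_force: 30.0
```

```bash
python3 hang.py
```

```text
pos [625.1 -25.9 154.6] F [-5.5  1.4 -4.5] M [ 0.1  1.4 -0. ] open 0.545263889553964
side white 232 x [-125.6   -1.5   41. ] z [-138.4  -37.1    8.1] fit 37.006233
side blue 128 x [-55.5 -32.9 -10.3] z [12.2 26.1 41.3] fit 26.736782
wrist white 926 x [-129.6 -122.9    3.2] z [-131.5 -114.4   21.6] fit 42.26574
wrist blue 7693 x [-56.3 -34.  -14.1] z [13.5 29.  41. ] fit 31.35201
```

Call:
step_arm([
  {"slide":[-0.003,0,0],"roll":0},
  {"slide":[-0.006,0,0],"roll":0},
  {"slide":[-0.009,0,0.001],"roll":0},
  {"slide":[-0.012,0,0.002],"roll":0},
])

```text
t: 20.25
eef_pos: [637.5, -26.5, 153.3]
tcp_rot: [-3.142, -0.002, 3.1]
ft_force: [-6.3, 0.2, 2.9]
opening: 0.548
grip_force: 30.0
```

```bash
python3 hang.py; python3 -c "
from h import *
c=cam('side'); save(c,'pics/s4.png',(190,110,290,200),6)"
```

```text
pos [637.5 -26.5 153.3] F [-6.3  0.2  2.9] M [0.2 1.5 0. ] open 0.5476354422905007
side white 238 x [-42.9 -10.5  38.8] z [-135.8  -36.8   10.2] fit -43.73225
side blue 128 x [-57.7 -34.8  -9.5] z [14.9 29.8 43.7] fit 22.462862
wrist white 573 x [122.  124.6 129.5] z [-134.2 -115.3 -100.9] fit -53.335835
wrist blue 8222 x [-58.5 -35.6 -15.1] z [18.9 31.6 42.3] fit 26.12536
```

View pics/s4.png

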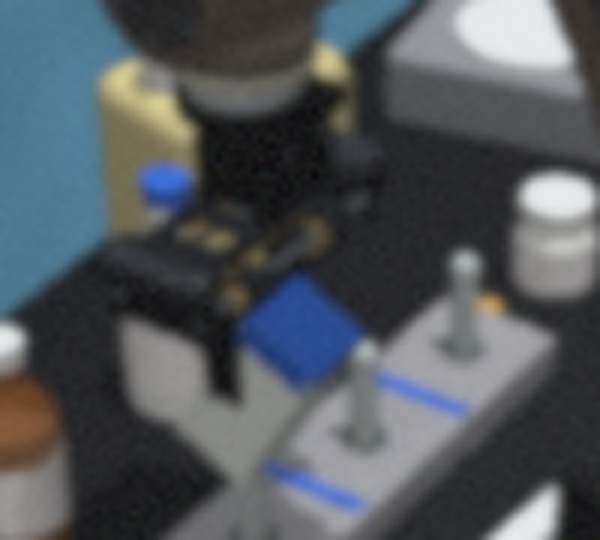

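The jar (foot at (300,330), body down to (240,450)) is now about 65° over. Continuing.

Call:
step_arm([
  {"slide":[-0.003,0,0.001],"roll":0},
  {"slide":[-0.006,0,0.002],"roll":0},
  {"slide":[-0.009,0,0.004],"roll":0},
  {"slide":[-0.012,0,0.006],"roll":0},
  {"slide":[-0.012,0,0.006],"roll":0},
])

```text
t: 21.02
eef_pos: [649.6, -27.0, 146.9]
tcp_rot: [-3.142, -0.002, 3.1]
ft_force: [-5.3, -0.1, -2.6]
opening: 0.544
grip_force: 30.0
```

```bash
python3 hang.py
```

```text
pos [649.6 -27.  146.9] F [-5.3 -0.1 -2.6] M [ 0.1  1.  -0. ] open 0.5444773664918907
side white 264 x [-47.9 -16.5 110.2] z [-130.8  -36.2   11.2] fit -48.916843
side blue 125 x [-59.4 -38.  -12.8] z [17.3 32.9 43.1] fit 19.281433
wrist white 732 x [110.  116.  128.7] z [-127.2 -106.2  -94.2] fit -48.577274
wrist blue 8330 x [-59.6 -37.6 -15.4] z [25.7 34.9 44. ] fit 20.776573
```

Call:
step_arm([
  {"slide":[-0.003,0,0.008],"roll":0},
  {"slide":[-0.005,0,0.018],"roll":0},
  {"slide":[-0.007,0,0.028],"roll":0},
  {"slide":[-0.008,0,0.036],"roll":0},
  {"slide":[-0.008,0,0.044],"roll":0},
])

```text
t: 21.75
eef_pos: [657.8, -27.4, 103.0]
tcp_rot: [-3.142, -0.002, 3.1]
ft_force: [-6.2, -0.1, 2.0]
opening: 0.544
grip_force: 30.0
```

```bash
python3 hang.py
```

```text
pos [657.8 -27.4 103. ] F [-6.2 -0.1  2. ] M [ 0.2  1.4 -0. ] open 0.5443887280735425
side white 263 x [-51.6 -22.7 102.7] z [-76.9 -29.9  20.3] fit -1.6356242
side blue 115 x [-60.8 -36.8 -11.4] z [22.5 35.7 44.8] fit 12.984865
wrist white 594 x [101.6 104.2 115.3] z [-87.3 -77.7 -64.8] fit -42.23986
wrist blue 6285 x [-60.5 -44.2 -17.4] z [28.6 34.4 42. ] fit 15.238182
```

Call:
step_arm([
  {"slide":[-0.001,0,0.005],"roll":0},
  {"slide":[-0.001,0,0.009],"roll":0},
  {"slide":[-0.001,0,0.012],"roll":0},
  {"slide":[-0.001,0,0.015],"roll":0},
])

```text
t: 22.35
eef_pos: [659.6, -27.5, 88.9]
tcp_rot: [-3.141, 0.001, 3.1]
ft_force: [-1.4, 1.3, 14.5]
opening: 0.547
grip_force: 30.0
```

Call:
step_arm([
  {"slide":[0,0,0.002],"roll":0},
  {"slide":[0,0,0.004],"roll":0},
  {"slide":[0,0,0.006],"roll":0},
  {"slide":[0,0,0.006],"roll":0},
])

```text
t: 22.85
eef_pos: [663.6, -27.8, 86.7]
tcp_rot: [-3.141, 0.012, 3.1]
ft_force: [3.0, 1.2, 22.7]
opening: 0.546
grip_force: 30.0
```

```bash
python3 hang.py
```

```text
pos [663.6 -27.8  86.7] F [ 3.   1.2 22.7] M [ 0.4 -0.3  0. ] open 0.5458347376853726
side white 264 x [-56.4 -25.  115.2] z [-70.7 -27.5  35.9] fit 12.284615
side blue 106 x [-60.3 -37.4 -13.2] z [24.6 39.  47.5] fit 9.751174
wrist white 445 x [ 95.8  98.1 106.7] z [-71.2 -64.  -53.6] fit -38.54592
wrist blue 4920 x [-60.6 -47.9 -17.1] z [33.6 37.8 44.9] fit 9.738249
```

Call:
step_arm([
  {"slide":[0,0,0],"roll":0},
  {"slide":[0,0,0],"roll":0},
  {"slide":[0,0,0],"roll":0},
  {"slide":[0,0,0],"roll":0},
], fingers=0.8)

```text
t: 23.45
eef_pos: [659.2, -27.5, 81.6]
tcp_rot: [-3.142, -0.0, 3.1]
ft_force: [-0.6, -0.1, 0.8]
opening: 0.795
grip_force: 0.0
```

Call:
step_arm([
  {"slide":[0,0,-0.05],"roll":0},
  {"slide":[0,0,-0.1],"roll":0},
  {"slide":[0,0,-0.15],"roll":0},
  {"slide":[0.05,0,-0.17],"roll":0},
  {"slide":[0.05,0,-0.17],"roll":0},
])

```text
t: 24.08
eef_pos: [607.7, -25.2, 254.0]
tcp_rot: [-3.141, 0.002, 3.1]
ft_force: [0.9, -0.2, -0.1]
opening: 0.801
grip_force: 0.0
```

```bash
cat > top.py <<'E'
from h import *
np.set_printoptions(precision=1,suppress=True)
# blue feet of upturned jars (z>120) and lying jars
def tops(n):
    c=cam(n);P=cloud(c);col=c["color"].astype(int)
    b=(col[...,2]>90)&(col[...,0]<80)&(P[...,2]>120)&(P[...,2]<165)&(abs(P[...,0]-640)<90)&(abs(P[...,1]+146)<190)
    k,l,st,ce=cv2.connectedComponentsWithStats(b.astype(np.uint8))
    for i in range(1,k):
        if st[i,4]>60:
            q=P[l==i]; A=np.c_[q[:,:2]-q[:,:2].mean(0),np.ones(len(q))]; f=np.linalg.lstsq(A,q[:,2],rcond=None)[0]
            print(n,"upturned",cv2.minAreaRect(q[:,:2].astype(np.float32)),"z",f[2],"slope deg",np.degrees(f[:2]))
def lying(n="top"):
    c=cam(n);P=cloud(c);col=c["color"].astype(int)
    m=(P[...,2]>42)&(P[...,2]<60)&(P[...,0]>380)&(P[...,1]>70)&(P[...,1]<560)&~((col[...,0]>120)&(col[...,2]<90))&((col.min(-1)>110)|(col[...,2]>110))
    k,l,st,ce=cv2.connectedComponentsWithStats(m.astype(np.uint8))
    for i in range(1,k):
        if st[i,4]>150: print(n,"lying",cv2.minAreaRect(P[l==i][:,:2].astype(np.float32)),st[i,4])
E
python3 - <<'E'
from top import *
tops("wrist"); tops("top"); lying()
plan([560,304,260],0)
c=cam("wrist"); save(c,"pics/w5.png",(0,60,512,384),1.2)
E
```

```text
wrist upturned ((655.5259399414062, -26.673686981201172), (52.89860534667969, 52.40740203857422), 87.5850601196289) z 143.37028785209583 slope deg [ 4.5 -0.3]
top lying ((571.3515014648438, 304.141845703125), (116.19507598876953, 52.95107650756836), 7.834896087646484) 542
top lying ((495.44610595703125, 444.0029602050781), (115.98407745361328, 54.28887176513672), 16.45224380493164) 568
slide [ 0.1  0.3 -0. ] roll -0.0419 | yaw0 3.0997 pos [609.6 -25.5 251.4] j6 -1.68 t 24.23
```

View pics/w5.png

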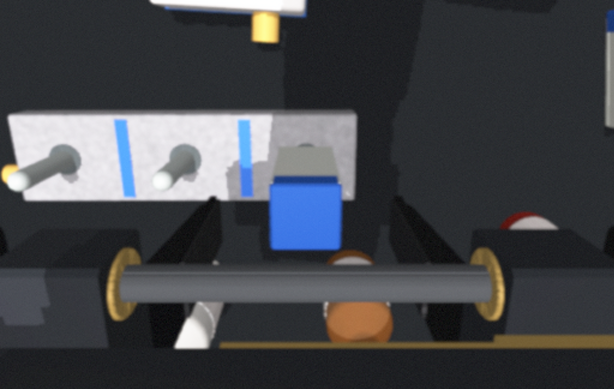

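The picture shows the jar on peg 3 with its blue foot up at (305,215), pegs 1 and 2 free, and the amber bottle untouched. I check the tilt against the dryer plane as a reference.

Run:
```python
from top import *
c=cam("wrist");P=cloud(c);col=c["color"].astype(int)
def fit(m,t):
    q=P[m]; 
    A=np.c_[q[:,:2]-q[:,:2].mean(0),np.ones(len(q))]; f=np.linalg.lstsq(A,q[:,2],rcond=None)[0]; r=q[:,2]-A@f
    k=abs(r)<3; f=np.linalg.lstsq(A[k],q[k,2],rcond=None)[0]; print(t,k.sum(),f[2],np.degrees(f[:2]))
fit((P[...,2]>20)&(P[...,2]<40)&(abs(P[...,0]-640)<35)&(abs(P[...,1]+146)<160),"dryer")
fit((P[...,2]>132)&(P[...,2]<155)&(abs(P[...,0]-655)<22)&(abs(P[...,1]+27)<22),"foot")
# near side wall of jar: x vs z
m=(P[...,2]>50)&(P[...,2]<135)&(abs(P[...,0]-630)<15)&(abs(P[...,1]+27)<18)
q=P[m]; print("wall",len(q),np.polyfit(q[:,2],q[:,0],1))
```

```text
dryer 11921 29.48045924603191 [-0.1 -0. ]
foot 2308 144.3172136354313 [ 0.  -0.2]
wall 851 [ -0.  630.4]
```

The jar stands flat on the dryer (slope 0°, foot at z=144). Next is jar B.

Call:
step_arm([
  {"slide":[0.063,0.327,0],"roll":-0.06},
  {"slide":[0.063,0.327,0],"roll":-0.12},
  {"slide":[0.063,0.327,0],"roll":-0.18},
  {"slide":[0.063,0.327,0],"roll":-0.18},
  {"slide":[0.063,0.327,0],"roll":-0.18},
], fingers=1)

```text
t: 24.95
eef_pos: [562.9, 285.8, 250.7]
tcp_rot: [-3.141, -0.001, -3.003]
ft_force: [0.1, -0.3, 0.5]
opening: 0.998
grip_force: 0.0
```

Call:
step_arm([
  {"slide":[0,0,0],"roll":0},
  {"slide":[0,0,0],"roll":0},
])

```text
t: 25.2
eef_pos: [563.2, 283.6, 250.8]
tcp_rot: [-3.141, -0.001, -3.003]
ft_force: [0.4, -0.4, 0.2]
opening: 1.0
grip_force: 0.0
```

```bash
cat > app.py <<'E'
from jar import *
import sys
# measure jar near TCP, plan grip d mm from foot
def app(d=13):
    s,R=pose(); x,y=s["eef_pos"][:2]
    c=cam("wrist");P=cloud(c);m=(P[...,2]>42)&(P[...,2]<60)&(np.hypot(P[...,0]-x,P[...,1]-y)<120)
    col=c["color"].astype(int); m&=~((col[...,0]>120)&(col[...,2]<90))
    k,l,st,ce=cv2.connectedComponentsWithStats(m.astype(np.uint8)); i=1+np.argmax(st[1:,4])
    (cx,cy),(w,h),a=cv2.minAreaRect(P[l==i][:,:2].astype(np.float32))
    if w<h: a-=90
    a=np.radians(a); a=(a+np.pi/2)%np.pi-np.pi/2
    print("jar",cx,cy,w,h,"yaw",a)
    u=np.array([np.cos(a),np.sin(a)]); g=np.array([cx,cy])-(57.5-d)*u
    print("grip",g); plan([*g,100],a+np.pi); plan([*g,6],a+np.pi)
app()
E
python3 app.py
```

```text
jar 567.6797485351562 306.2754211425781 114.90676879882812 52.27595520019531 yaw 0.14146713374976594
grip [523.62429454 300.00111057]
slide [0.0369 0.0225 0.1511] roll -0.0038 | yaw0 -3.0039 pos [563.4 282.9 251. ] j6 -1.35 t 25.25
slide [0.0368 0.0226 0.2451] roll -0.0038 | yaw0 -3.0039 pos [563.4 282.9 251. ] j6 -1.35 t 25.25
```

Call:
step_arm([
  {"slide":[0.037,0.0225,0.05],"roll":-0.004},
  {"slide":[0.037,0.0225,0.11],"roll":-0.004},
  {"slide":[0.037,0.0225,0.15],"roll":-0.004},
  {"slide":[0.037,0.0225,0.15],"roll":-0.004},
  {"slide":[0.037,0.0225,0.15],"roll":-0.004},
])

```text
t: 25.88
eef_pos: [524.5, 300.4, 103.3]
tcp_rot: [3.141, 0.002, -3.001]
ft_force: [-0.7, -0.1, 1.1]
opening: 1.001
grip_force: 0.0
```

```bash
python3 -c "
from h import *
plan([523.6,300.0,6],3.283)"
```

```text
slide [ 0.0011 -0.0003  0.0972] roll -0.0005 | yaw0 -3.0007 pos [524.5 300.4 103.3] j6 -1.3 t 25.88
```

Call:
step_arm([
  {"slide":[0.001,0,0.05],"roll":0},
  {"slide":[0.001,0,0.08],"roll":0},
  {"slide":[0.001,0,0.095],"roll":0},
  {"slide":[0.001,0,0.095],"roll":0},
  {"slide":[0.001,0,0.095],"roll":0},
])

```text
t: 26.5
eef_pos: [523.1, 301.0, 8.3]
tcp_rot: [3.141, 0.002, -3.0]
ft_force: [0.6, -0.1, 0.1]
opening: 1.002
grip_force: 0.0
```

Call:
step_arm([
  {"slide":[0,0,0],"roll":0},
  {"slide":[0,0,0],"roll":0},
  {"slide":[0,0,0],"roll":0},
  {"slide":[0,0,0],"roll":0},
  {"slide":[0,0,0],"roll":0},
], fingers=0)

```text
t: 27.12
eef_pos: [522.2, 300.6, 6.7]
tcp_rot: [-3.141, -0.0, -2.999]
ft_force: [-0.7, -1.0, -0.3]
opening: 0.545
grip_force: 29.9
```

Call:
step_arm([
  {"slide":[0,0,0],"roll":0},
  {"slide":[0,0,0],"roll":0},
  {"slide":[0,0,-0.06],"roll":0},
  {"slide":[0,0,-0.12],"roll":0},
  {"slide":[0,0,-0.18],"roll":0},
])

```text
t: 27.75
eef_pos: [521.9, 300.6, 188.4]
tcp_rot: [-3.141, -0.001, -2.999]
ft_force: [0.7, -0.1, -1.4]
opening: 0.55
grip_force: 29.9
```

```bash
python3 -c "
from h import *
plan([505,-140.5,150],3.10)"; python3 hang.py
```

```text
slide [ 0.0792 -0.4342  0.0385] roll 0.1838 | yaw0 -2.9994 pos [521.9 300.6 188.4] j6 -1.3 t 27.75
pos [521.9 300.6 188.4] F [ 0.7 -0.1 -1.4] M [ 0.1 -0.1  0.1] open 0.5499867903872625
side white 183 x [20.6 84.7 99.2] z [-23.4  -9.5  28.3] fit 31.020859
side blue 27 x [-15.5 -11.6  -2.5] z [-13.1  14.9  28.6] fit 56.88971
wrist white 1667 x [10.5 20.3 31. ] z [32.8 33.9 34.9] fit 0.1562078
wrist blue 2596 x [-11.9  -6.7  -1.1] z [-12.6  23.3  34.7] fit 57.203682
```

Call:
step_arm([
  {"slide":[0.04,-0.217,0],"roll":0.1},
  {"slide":[0.04,-0.217,0],"roll":0.184},
  {"slide":[0.079,-0.434,0],"roll":0.184},
  {"slide":[0.079,-0.434,0],"roll":0.184},
  {"slide":[0.079,-0.434,0],"roll":0.184},
])

```text
t: 28.48
eef_pos: [509.6, -13.4, 185.9]
tcp_rot: [3.142, -0.001, 3.1]
ft_force: [0.7, -0.4, -1.4]
opening: 0.549
grip_force: 29.9
```

```bash
python3 -c "
from h import *
plan([505,-140.5,190],3.10)"
```

```text
slide [-0.0006 -0.1272 -0.0041] roll -0.0001 | yaw0 3.0999 pos [509.6 -13.4 185.9] j6 -1.69 t 28.48
```

Call:
step_arm([
  {"slide":[0,-0.06,0],"roll":0},
  {"slide":[0,-0.12,0],"roll":0},
  {"slide":[0,-0.125,0.04],"roll":0},
  {"slide":[0,-0.125,0.087],"roll":0},
  {"slide":[0,-0.125,0.087],"roll":0},
])

```text
t: 29.1
eef_pos: [503.2, -135.9, 96.8]
tcp_rot: [3.139, -0.007, 3.099]
ft_force: [-0.2, 0.1, -0.4]
opening: 0.548
grip_force: 29.9
```

```bash
python3 -c "
from h import *
plan([518,-141,99],3.10)"; python3 hang.py
```

```text
slide [-0.015  -0.0044 -0.0023] roll -0.0007 | yaw0 3.0993 pos [ 503.2 -135.9   96.8] j6 -1.92 t 29.1
pos [ 503.2 -135.9   96.8] F [-0.2  0.1 -0.4] M [ 0.1 -0.1 -0.1] open 0.5482886742789023
side white 285 x [-125.6   44.9  101.3] z [-57.5 -14.4  26.6] fit 16.64195
side blue 20 x [-12.  -10.4  -7.9] z [-18.6   9.7  35.8] fit 57.286057
wrist white 10204 x [-122.6  -57.3   26.1] z [-57.7 -56.   28.1] fit 27.048721
wrist blue 2095 x [-11.1  -8.7  -2.7] z [-15.2  22.6  28.9] fit 56.93007
```

Call:
step_arm([
  {"slide":[-0.01,-0.005,-0.001],"roll":0},
  {"slide":[-0.018,-0.005,-0.001],"roll":0},
  {"slide":[-0.022,-0.005,-0.001],"roll":0},
  {"slide":[-0.026,-0.005,-0.001],"roll":0},
  {"slide":[-0.028,-0.005,-0.001],"roll":0},
])

```text
t: 29.82
eef_pos: [528.1, -141.7, 100.4]
tcp_rot: [3.139, -0.011, 3.1]
ft_force: [-28.9, -1.5, 10.6]
opening: 0.545
grip_force: 30.0
```

Call:
step_arm([
  {"slide":[-0.002,0,-0.001],"roll":0},
  {"slide":[-0.004,0,-0.003],"roll":0},
  {"slide":[-0.006,0,-0.006],"roll":0},
  {"slide":[-0.007,0,-0.009],"roll":0},
  {"slide":[-0.008,0,-0.012],"roll":0},
])

```text
t: 30.45
eef_pos: [538.6, -142.5, 112.3]
tcp_rot: [3.14, -0.006, 3.1]
ft_force: [-6.4, -0.8, -4.2]
opening: 0.547
grip_force: 30.0
```

```bash
python3 hang.py
```

```text
pos [ 538.6 -142.5  112.3] F [-6.4 -0.8 -4.2] M [ 0.   1.4 -0.1] open 0.5465247132706083
side white 232 x [-125.4   53.8   93.8] z [-75.  -13.9  15.4] fit 20.05423
side blue 65 x [-20.9 -15.6  -8.9] z [-17.9   6.6  34.7] fit 57.04633
wrist white 8107 x [-126.8  -72.2   28.9] z [-73.2 -71.3  24.7] fit 34.592133
wrist blue 3723 x [-22.1 -16.4  -4.1] z [-17.2  19.4  29.3] fit 54.81443
```

Call:
step_arm([
  {"slide":[-0.003,0,-0.003],"roll":0},
  {"slide":[-0.006,0,-0.006],"roll":0},
  {"slide":[-0.009,0,-0.009],"roll":0},
  {"slide":[-0.012,0,-0.012],"roll":0},
  {"slide":[-0.016,0,-0.015],"roll":0},
])

```text
t: 31.18
eef_pos: [554.6, -143.1, 127.5]
tcp_rot: [3.141, -0.006, 3.1]
ft_force: [-10.9, -1.3, -0.3]
opening: 0.542
grip_force: 30.0
```

Call:
step_arm([
  {"slide":[-0.004,0,-0.004],"roll":0},
  {"slide":[-0.008,0,-0.008],"roll":0},
  {"slide":[-0.011,0,-0.011],"roll":0},
  {"slide":[-0.014,0,-0.013],"roll":0},
  {"slide":[-0.017,0,-0.015],"roll":0},
])

```text
t: 31.8
eef_pos: [572.3, -143.8, 142.5]
tcp_rot: [3.141, -0.005, 3.1]
ft_force: [-6.8, -0.2, -2.7]
opening: 0.545
grip_force: 30.0
```

```bash
python3 hang.py
```

```text
pos [ 572.3 -143.8  142.5] F [-6.8 -0.2 -2.7] M [ 0.1  1.5 -0. ] open 0.5448901642499783
side white 231 x [-82.9  37.2  75. ] z [-104.6  -25.5    5.3] fit 25.22264
side blue 95 x [-39.3 -25.  -10.5] z [-5.4 15.1 35. ] fit 50.33491
wrist white 5182 x [-127.1  -90.3   50.6] z [-103.5 -101.4   25.1] fit 35.02799
wrist blue 5680 x [-41.3 -25.   -6.7] z [-7.1 21.2 34.1] fit 46.913403
```

Call:
step_arm([
  {"slide":[-0.004,0,-0.002],"roll":0},
  {"slide":[-0.008,0,-0.004],"roll":0},
  {"slide":[-0.012,0,-0.006],"roll":0},
  {"slide":[-0.016,0,-0.008],"roll":0},
  {"slide":[-0.02,0,-0.01],"roll":0},
])

```text
t: 32.52
eef_pos: [592.5, -144.6, 152.4]
tcp_rot: [3.141, -0.004, 3.1]
ft_force: [-6.4, 0.4, -3.3]
opening: 0.547
grip_force: 30.0
```

Call:
step_arm([
  {"slide":[-0.005,0,-0.001],"roll":0},
  {"slide":[-0.01,0,-0.002],"roll":0},
  {"slide":[-0.015,0,-0.003],"roll":0},
  {"slide":[-0.02,0,-0.004],"roll":0},
  {"slide":[-0.026,0,-0.005],"roll":0},
])

```text
t: 33.15
eef_pos: [618.6, -145.8, 157.9]
tcp_rot: [3.141, -0.004, 3.1]
ft_force: [-6.6, 0.7, 0.1]
opening: 0.549
grip_force: 30.0
```

Call:
step_arm([
  {"slide":[-0.004,0,0],"roll":0},
  {"slide":[-0.008,0,0],"roll":0},
  {"slide":[-0.012,0,0.001],"roll":0},
  {"slide":[-0.015,0,0.002],"roll":0},
])

```text
t: 33.65
eef_pos: [634.0, -146.5, 156.4]
tcp_rot: [3.141, -0.003, 3.1]
ft_force: [-6.9, -0.0, 4.0]
opening: 0.546
grip_force: 30.0
```

```bash
python3 hang.py
```

```text
pos [ 634.  -146.5  156.4] F [-6.9 -0.   4. ] M [ 0.1  1.5 -0. ] open 0.545510185609464
side white 241 x [-42.4  -9.6 126.3] z [-140.5  -37.    11.6] fit -42.61825
side blue 118 x [-59.2 -36.8 -12.2] z [12.9 29.9 44.5] fit 25.971798
wrist white 422 x [125.3 127.  129.8] z [-139.5 -116.   -96. ] fit -57.29272
wrist blue 8163 x [-58.  -35.3 -15. ] z [21.  33.4 43.6] fit 25.624826
```

Call:
step_arm([
  {"slide":[-0.003,0,0.001],"roll":0},
  {"slide":[-0.006,0,0.003],"roll":0},
  {"slide":[-0.009,0,0.006],"roll":0},
  {"slide":[-0.012,0,0.009],"roll":0},
  {"slide":[-0.012,0,0.009],"roll":0},
])

```text
t: 34.38
eef_pos: [645.7, -147.0, 146.3]
tcp_rot: [3.141, -0.003, 3.1]
ft_force: [-5.1, 0.1, -4.0]
opening: 0.54
grip_force: 30.0
```

Call:
step_arm([
  {"slide":[-0.003,0,0.008],"roll":0},
  {"slide":[-0.005,0,0.018],"roll":0},
  {"slide":[-0.007,0,0.028],"roll":0},
  {"slide":[-0.008,0,0.036],"roll":0},
  {"slide":[-0.008,0,0.044],"roll":0},
])

```text
t: 35.0
eef_pos: [653.9, -147.4, 102.7]
tcp_rot: [3.141, -0.003, 3.1]
ft_force: [-6.6, -1.4, 2.0]
opening: 0.547
grip_force: 30.0
```

```bash
python3 hang.py
```

```text
pos [ 653.9 -147.4  102.7] F [-6.6 -1.4  2. ] M [ 0.2  1.5 -0.1] open 0.5468343096730126
side white 317 x [-51.3 -16.6 128.2] z [-86.  -31.8  16.6] fit -5.9725
side blue 99 x [-60.4 -38.  -13.1] z [22.1 37.  46.5] fit 13.819955
wrist white 253 x [105.6 108.  117.4] z [-87.4 -81.6 -73. ] fit -48.208515
wrist blue 6373 x [-60.1 -43.3 -17.9] z [30.6 36.3 43.7] fit 15.511012
```

Call:
step_arm([
  {"slide":[-0.001,0,0.005],"roll":0},
  {"slide":[-0.001,0,0.009],"roll":0},
  {"slide":[-0.001,0,0.012],"roll":0},
  {"slide":[-0.001,0,0.015],"roll":0},
])

```text
t: 35.6
eef_pos: [655.2, -147.6, 88.2]
tcp_rot: [3.142, -0.002, 3.1]
ft_force: [-6.6, 1.2, 2.4]
opening: 0.544
grip_force: 30.0
```

Call:
step_arm([
  {"slide":[0,0,0.002],"roll":0},
  {"slide":[0,0,0.004],"roll":0},
  {"slide":[0,0,0.006],"roll":0},
  {"slide":[0,0,0.006],"roll":0},
])

```text
t: 36.1
eef_pos: [658.9, -148.0, 85.8]
tcp_rot: [-3.14, 0.009, 3.1]
ft_force: [1.6, 2.3, 18.0]
opening: 0.544
grip_force: 30.0
```

```bash
python3 hang.py
```

```text
pos [ 658.9 -148.    85.8] F [ 1.6  2.3 18. ] M [ 0.8 -0.1 -0. ] open 0.5437423516680812
side white 332 x [-52.9 -16.4 126.9] z [-68.4 -24.9  18.9] fit -0.27115932
side blue 90 x [-59.7 -38.8 -14.8] z [25.5 39.5 48.8] fit 11.236146
wrist white 101 x [100.5 102.2 106. ] z [-70.7 -67.1 -61.8] fit -30.701365
wrist blue 5346 x [-60.5 -46.5 -18.5] z [34.9 39.3 45.9] fit 11.704078
```

Call:
step_arm([
  {"slide":[0,0,0],"roll":0},
  {"slide":[0,0,0],"roll":0},
  {"slide":[0,0,0],"roll":0},
  {"slide":[0,0,0],"roll":0},
], fingers=0.8)

```text
t: 36.7
eef_pos: [655.7, -147.8, 81.5]
tcp_rot: [-3.142, -0.0, 3.1]
ft_force: [-0.4, 0.6, 0.6]
opening: 0.795
grip_force: 0.0
```

Call:
step_arm([
  {"slide":[0,0,-0.05],"roll":0},
  {"slide":[0,0,-0.1],"roll":0},
  {"slide":[0,0,-0.15],"roll":0},
  {"slide":[0.05,0,-0.17],"roll":0},
  {"slide":[0.05,0,-0.17],"roll":0},
])

```text
t: 37.33
eef_pos: [604.3, -145.6, 254.1]
tcp_rot: [-3.141, 0.002, 3.099]
ft_force: [-0.5, 0.4, -0.5]
opening: 0.803
grip_force: 0.0
```

```bash
cat > chk.py <<'E'
from top import *
def chk():
    c=cam("wrist");P=cloud(c);col=c["color"].astype(int)
    b=(col[...,2]>80)&(col[...,0]<80)&(P[...,2]>130)&(P[...,2]<160)&(abs(P[...,0]-645)<90)&(abs(P[...,1]+146)<190)
    k,l,st,ce=cv2.connectedComponentsWithStats(b.astype(np.uint8))
    for i in range(1,k):
        if st[i,4]>300:
            m=cv2.erode((l==i).astype(np.uint8),np.ones((5,5)))>0; q=P[m]; mu=q.mean(0); A=np.c_[q[:,:2]-mu[:2],np.ones(len(q))]; f=np.linalg.lstsq(A,q[:,2],rcond=None)[0]
            w=(P[...,2]>50)&(P[...,2]<130)&(abs(P[...,0]-mu[0]+26)<15)&(abs(P[...,1]-mu[1])<18); q=P[w]
            print("jar",mu,"slope",np.degrees(f[:2]),"wall",np.polyfit(q[:,2],q[:,0],1) if w.sum()>50 else None)
    lying()
chk()
E
python3 chk.py; python3 -c "
from h import *
plan([480,444,250],3.43)"
```

```text
jar [ 647.8 -147.   144.1] slope [ 1.4 -0.2] wall [ -0.  625.7]
jar [650.9 -27.3 143.6] slope [2.6 1.2] wall [ -0.  630.5]
top lying ((495.4176940917969, 444.8477783203125), (116.79924774169922, 53.95600128173828), 16.97093963623047) 566
slide [0.1506 0.584  0.0018] roll -0.3305 | yaw0 3.0995 pos [ 605.9 -145.8  252.1] j6 -1.87 t 37.42
```

Jar B is on peg 2 with vertical walls, foot at z=144. Now jar C.

Call:
step_arm([
  {"slide":[0.15,0.58,0],"roll":-0.1},
  {"slide":[0.15,0.58,0],"roll":-0.2},
  {"slide":[0.15,0.58,0],"roll":-0.3},
  {"slide":[0.15,0.58,0],"roll":-0.335},
  {"slide":[0.15,0.58,0],"roll":-0.335},
], fingers=1)

```text
t: 38.05
eef_pos: [540.3, 162.0, 250.8]
tcp_rot: [3.141, -0.001, -2.848]
ft_force: [-0.1, -0.3, -0.4]
opening: 1.003
grip_force: 0.0
```

```bash
python3 -c "
from h import *
plan([480,440,250],3.438)"
```

```text
slide [-0.0228  0.2835  0.0008] roll -0.0027 | yaw0 -2.8479 pos [540.3 162.  250.8] j6 -1.69 t 38.05
```

Call:
step_arm([
  {"slide":[-0.023,0.283,0],"roll":0},
  {"slide":[-0.023,0.283,0],"roll":0},
  {"slide":[-0.023,0.283,0],"roll":0},
  {"slide":[-0.023,0.283,0],"roll":0},
  {"slide":[-0.023,0.283,0],"roll":0},
])

```text
t: 38.67
eef_pos: [479.7, 440.7, 250.1]
tcp_rot: [-3.141, -0.002, -2.846]
ft_force: [0.7, -0.2, -0.7]
opening: 0.999
grip_force: 0.0
```

Call:
step_arm([
  {"slide":[0,0,0],"roll":0},
  {"slide":[0,0,0],"roll":0},
])

```text
t: 38.92
eef_pos: [480.8, 437.1, 250.7]
tcp_rot: [-3.141, -0.001, -2.848]
ft_force: [0.1, -1.5, -0.0]
opening: 0.999
grip_force: 0.0
```

```bash
python3 app.py
```

```text
jar 491.2681579589844 446.3915710449219 114.23450469970703 52.28573226928711 yaw 0.29825446785486265
grip [448.73279409 433.31514873]
slide [0.0317 0.0062 0.1511] roll -0.0058 | yaw0 -2.8491 pos [481.  436.6 251.1] j6 -1.23 t 38.98
slide [0.0317 0.0063 0.2451] roll -0.0058 | yaw0 -2.8491 pos [481.  436.6 251.1] j6 -1.23 t 38.98
```

Call:
step_arm([
  {"slide":[0.032,0.006,0.05],"roll":-0.006},
  {"slide":[0.032,0.006,0.11],"roll":-0.006},
  {"slide":[0.032,0.006,0.15],"roll":-0.006},
  {"slide":[0.032,0.006,0.15],"roll":-0.006},
  {"slide":[0.032,0.006,0.15],"roll":-0.006},
])

```text
t: 39.6
eef_pos: [449.2, 433.9, 103.4]
tcp_rot: [3.141, 0.002, -2.843]
ft_force: [0.7, 0.2, 0.7]
opening: 1.001
grip_force: 0.0
```

```bash
python3 -c "
from h import *
plan([448.7,433.3,6],3.44)"
```

```text
slide [ 0.0009 -0.0004  0.0974] roll -0.0002 | yaw0 -2.8434 pos [449.2 433.9 103.4] j6 -1.21 t 39.6
```

Call:
step_arm([
  {"slide":[0.001,0,0.05],"roll":0},
  {"slide":[0.001,0,0.08],"roll":0},
  {"slide":[0.001,0,0.095],"roll":0},
  {"slide":[0.001,0,0.095],"roll":0},
  {"slide":[0.001,0,0.095],"roll":0},
])

```text
t: 40.22
eef_pos: [447.9, 434.2, 8.3]
tcp_rot: [3.141, 0.002, -2.842]
ft_force: [0.2, 0.2, 0.4]
opening: 0.999
grip_force: 0.0
```

Call:
step_arm([
  {"slide":[0,0,0],"roll":0},
  {"slide":[0,0,0],"roll":0},
  {"slide":[0,0,0],"roll":0},
  {"slide":[0,0,0],"roll":0},
  {"slide":[0,0,0],"roll":0},
], fingers=0)

```text
t: 40.85
eef_pos: [447.2, 433.6, 6.7]
tcp_rot: [-3.141, -0.0, -2.842]
ft_force: [-0.5, -0.3, 0.3]
opening: 0.547
grip_force: 29.9
```

Call:
step_arm([
  {"slide":[0,0,0],"roll":0},
  {"slide":[0,0,0],"roll":0},
  {"slide":[0,0,-0.06],"roll":0},
  {"slide":[0,0,-0.12],"roll":0},
  {"slide":[0,0,-0.18],"roll":0},
])

```text
t: 41.48
eef_pos: [446.9, 433.4, 188.4]
tcp_rot: [-3.141, -0.001, -2.842]
ft_force: [0.7, -0.4, -1.3]
opening: 0.546
grip_force: 29.9
```

```bash
python3 -c "
from h import *
plan([500,0,190],3.10);plan([500,-259.5,190],3.10)"; python3 hang.py
```

```text
slide [ 0.077  -0.4298 -0.0015] roll 0.3408 | yaw0 -2.8424 pos [446.9 433.4 188.4] j6 -1.21 t 41.48
slide [ 0.1535 -0.6778 -0.0013] roll 0.3408 | yaw0 -2.8424 pos [446.9 433.4 188.4] j6 -1.21 t 41.48
pos [446.9 433.4 188.4] F [ 0.7 -0.4 -1.3] M [ 0.1 -0.1  0. ] open 0.5464814061172242
side white 143 x [28.5 80.6 98.7] z [24.4 27.3 29.4] fit 1.4161693
wrist white 1592 x [ 6.5 16.9 27. ] z [33.1 34.1 35.3] fit 0.7324542
wrist blue 2440 x [-15.1  -4.    2.2] z [-12.6  23.3  34.8] fit 57.208916
```

Call:
step_arm([
  {"slide":[0.077,-0.43,0],"roll":0.1},
  {"slide":[0.077,-0.43,0],"roll":0.2},
  {"slide":[0.077,-0.43,0],"roll":0.3},
  {"slide":[0.077,-0.43,0],"roll":0.341},
  {"slide":[0.077,-0.43,0],"roll":0.341},
])

```text
t: 42.2
eef_pos: [484.9, 121.5, 186.2]
tcp_rot: [-3.141, -0.001, 3.099]
ft_force: [1.0, -0.7, -1.5]
opening: 0.547
grip_force: 29.9
```

```bash
python3 -c "
from h import *
plan([500,-259.5,190],3.10)"
```

```text
slide [-0.0311 -0.3801 -0.0038] roll -0.0006 | yaw0 3.0994 pos [484.9 121.5 186.2] j6 -1.42 t 42.2
```

Call:
step_arm([
  {"slide":[-0.031,-0.377,0],"roll":0},
  {"slide":[-0.031,-0.377,0],"roll":0},
  {"slide":[-0.031,-0.377,0],"roll":0},
  {"slide":[-0.031,-0.377,0],"roll":0},
  {"slide":[-0.031,-0.377,0],"roll":0},
])

```text
t: 42.82
eef_pos: [497.3, -190.8, 186.1]
tcp_rot: [3.141, -0.001, 3.1]
ft_force: [0.7, 0.0, -1.8]
opening: 0.547
grip_force: 29.9
```

```bash
python3 -c "
from h import *
plan([500,-259.5,97],3.10)"
```

```text
slide [-0.0056 -0.0686  0.0891] roll -0.0004 | yaw0 3.0996 pos [ 497.3 -190.8  186.1] j6 -2.02 t 42.83
```

Call:
step_arm([
  {"slide":[-0.003,-0.05,0],"roll":0},
  {"slide":[-0.003,-0.066,0.03],"roll":0},
  {"slide":[-0.003,-0.066,0.07],"roll":0},
  {"slide":[-0.003,-0.066,0.088],"roll":0},
  {"slide":[-0.003,-0.066,0.088],"roll":0},
])

```text
t: 43.45
eef_pos: [497.2, -254.4, 97.0]
tcp_rot: [3.14, -0.003, 3.1]
ft_force: [-0.3, 0.1, -0.5]
opening: 0.55
grip_force: 29.9
```

```bash
python3 hang.py;python3 -c "
from h import *
plan([517.5,-260.2,97],3.10)"
```

```text
pos [ 497.2 -254.4   97. ] F [-0.3  0.1 -0.5] M [ 0.1 -0.1 -0. ] open 0.5498187683369093
side white 218 x [ 20.6  70.1 104.4] z [-47.8  -2.2  28. ] fit 1.835364
wrist white 1681 x [11.1 19.9 28.4] z [25.8 26.8 27.9] fit -0.95981824
wrist blue 2650 x [-11.7  -9.1  -3.8] z [-19.4  16.6  27.9] fit 57.108086
slide [-0.0196 -0.0045  0.002 ] roll -0.0002 | yaw0 3.0998 pos [ 498.2 -254.9   99. ] j6 -2.12 t 43.55
```

Call:
step_arm([
  {"slide":[-0.01,-0.0045,0.001],"roll":0},
  {"slide":[-0.018,-0.0045,0.001],"roll":0},
  {"slide":[-0.022,-0.0045,0.001],"roll":0},
  {"slide":[-0.026,-0.0045,0.001],"roll":0},
  {"slide":[-0.028,-0.0045,0.001],"roll":0},
])

```text
t: 44.18
eef_pos: [521.9, -259.4, 97.1]
tcp_rot: [3.139, -0.009, 3.1]
ft_force: [-25.6, -1.8, 6.5]
opening: 0.547
grip_force: 29.9
```

Call:
step_arm([
  {"slide":[-0.002,0,-0.001],"roll":0},
  {"slide":[-0.004,0,-0.003],"roll":0},
  {"slide":[-0.006,0,-0.006],"roll":0},
  {"slide":[-0.007,0,-0.009],"roll":0},
  {"slide":[-0.008,0,-0.012],"roll":0},
])

```text
t: 44.8
eef_pos: [531.9, -260.7, 109.2]
tcp_rot: [3.14, -0.005, 3.099]
ft_force: [-5.7, -2.4, -3.6]
opening: 0.547
grip_force: 30.0
```

```bash
python3 hang.py
```

```text
pos [ 531.9 -260.7  109.2] F [-5.7 -2.4 -3.6] M [-0.3  1.4 -0.2] open 0.5471763723756865
side white 203 x [21.7 62.1 98. ] z [-34.7  -7.8  17.1] fit -26.997118
side blue 53 x [-20.2 -15.2  -9.8] z [-16.6   2.   32.1] fit 56.866684
wrist white 1697 x [-5.4 21.5 31.6] z [21.3 23.2 26.6] fit -7.7455835
wrist blue 3533 x [-20.3 -14.8  -4.8] z [-18.5  16.8  28.6] fit 55.702957
```

Same progress as before, so I continue with the same arc.

Call:
step_arm([
  {"slide":[-0.003,0,-0.003],"roll":0},
  {"slide":[-0.006,0,-0.006],"roll":0},
  {"slide":[-0.009,0,-0.009],"roll":0},
  {"slide":[-0.012,0,-0.012],"roll":0},
  {"slide":[-0.016,0,-0.015],"roll":0},
])

```text
t: 45.52
eef_pos: [547.5, -261.3, 124.3]
tcp_rot: [3.14, -0.006, 3.1]
ft_force: [-11.8, -2.5, 1.2]
opening: 0.545
grip_force: 30.0
```

Call:
step_arm([
  {"slide":[-0.004,0,-0.004],"roll":0},
  {"slide":[-0.008,0,-0.008],"roll":0},
  {"slide":[-0.011,0,-0.011],"roll":0},
  {"slide":[-0.014,0,-0.013],"roll":0},
  {"slide":[-0.017,0,-0.015],"roll":0},
])

```text
t: 46.15
eef_pos: [565.3, -261.8, 139.1]
tcp_rot: [3.14, -0.004, 3.1]
ft_force: [-7.3, -0.3, -3.2]
opening: 0.544
grip_force: 30.0
```

```bash
python3 hang.py
```

```text
pos [ 565.3 -261.8  139.1] F [-7.3 -0.3 -3.2] M [-0.   1.4 -0. ] open 0.5444407802777234
side white 214 x [-10.7  41.1  77.9] z [-123.3  -25.3    7.8] fit -53.527008
side blue 101 x [-39.3 -22.9  -9.6] z [-9.9 10.9 34.7] fit 50.81974
wrist white 1532 x [-9.2 34.4 53.7] z [-5.8  5.3 29.4] fit -27.343355
wrist blue 5446 x [-39.3 -23.5  -6.6] z [-8.  19.5 33. ] fit 47.60476
```

Call:
step_arm([
  {"slide":[-0.004,0,-0.002],"roll":0},
  {"slide":[-0.008,0,-0.004],"roll":0},
  {"slide":[-0.012,0,-0.007],"roll":0},
  {"slide":[-0.016,0,-0.01],"roll":0},
  {"slide":[-0.02,0,-0.012],"roll":0},
])

```text
t: 46.88
eef_pos: [585.3, -262.5, 150.9]
tcp_rot: [3.14, -0.005, 3.1]
ft_force: [-4.7, -0.4, -2.2]
opening: 0.547
grip_force: 30.0
```

Call:
step_arm([
  {"slide":[-0.005,0,-0.001],"roll":0},
  {"slide":[-0.01,0,-0.002],"roll":0},
  {"slide":[-0.015,0,-0.003],"roll":0},
  {"slide":[-0.02,0,-0.004],"roll":0},
  {"slide":[-0.026,0,-0.005],"roll":0},
])

```text
t: 47.5
eef_pos: [611.4, -263.7, 156.5]
tcp_rot: [3.141, -0.004, 3.1]
ft_force: [-7.0, 0.7, 0.7]
opening: 0.545
grip_force: 30.0
```

Call:
step_arm([
  {"slide":[-0.004,0,0],"roll":0},
  {"slide":[-0.008,0,0],"roll":0},
  {"slide":[-0.012,0,0.001],"roll":0},
  {"slide":[-0.016,0,0.002],"roll":0},
])

```text
t: 48.0
eef_pos: [627.5, -264.5, 154.6]
tcp_rot: [3.141, -0.004, 3.1]
ft_force: [-7.1, 0.6, 1.6]
opening: 0.545
grip_force: 30.0
```

```bash
python3 hang.py
```

```text
pos [ 627.5 -264.5  154.6] F [-7.1  0.6  1.6] M [ 0.1  1.5 -0. ] open 0.5449946096031357
side white 217 x [-41.4  -9.2  31.6] z [-137.5  -36.2    6.4] fit -53.545036
side blue 90 x [-58.  -33.  -10.9] z [12.6 26.9 41.7] fit 21.686243
wrist blue 6587 x [-56.3 -30.1 -13. ] z [18.3 32.7 41.2] fit 26.01962
```

Call:
step_arm([
  {"slide":[-0.003,0,0.001],"roll":0},
  {"slide":[-0.006,0,0.003],"roll":0},
  {"slide":[-0.009,0,0.006],"roll":0},
  {"slide":[-0.013,0,0.008],"roll":0},
  {"slide":[-0.013,0,0.008],"roll":0},
])

```text
t: 48.72
eef_pos: [640.6, -265.0, 146.1]
tcp_rot: [3.141, -0.004, 3.1]
ft_force: [-3.0, -0.9, -1.7]
opening: 0.544
grip_force: 30.0
```

Call:
step_arm([
  {"slide":[-0.003,0,0.008],"roll":0},
  {"slide":[-0.005,0,0.018],"roll":0},
  {"slide":[-0.007,0,0.028],"roll":0},
  {"slide":[-0.008,0,0.036],"roll":0},
  {"slide":[-0.008,0,0.044],"roll":0},
])

```text
t: 49.35
eef_pos: [648.6, -265.4, 102.3]
tcp_rot: [3.141, -0.003, 3.1]
ft_force: [-5.5, -0.5, 2.0]
opening: 0.547
grip_force: 30.0
```

Call:
step_arm([
  {"slide":[-0.001,0,0.005],"roll":0},
  {"slide":[-0.001,0,0.009],"roll":0},
  {"slide":[-0.001,0,0.012],"roll":0},
  {"slide":[-0.001,0,0.015],"roll":0},
])

```text
t: 49.85
eef_pos: [651.5, -265.7, 89.6]
tcp_rot: [-3.141, 0.002, 3.1]
ft_force: [0.5, 3.9, 20.4]
opening: 0.542
grip_force: 30.0
```

```bash
python3 hang.py
```

```text
pos [ 651.5 -265.7   89.6] F [ 0.5  3.9 20.4] M [ 1.   0.3 -0. ] open 0.5420381130266408
side white 216 x [-53.8 -24.8   7.4] z [-71.6 -27.8  16.3] fit -54.24248
side blue 87 x [-58.8 -34.6 -12.9] z [21.1 36.1 45.5] fit 16.85939
wrist blue 5098 x [-58.8 -38.2 -15. ] z [30.7 37.  43.3] fit 13.433796
```

Call:
step_arm([
  {"slide":[0,0,0.002],"roll":0},
  {"slide":[0,0,0.004],"roll":0},
  {"slide":[-0.001,0,0.006],"roll":0},
  {"slide":[-0.002,0,0.007],"roll":0},
])

```text
t: 50.45
eef_pos: [656.2, -266.0, 85.7]
tcp_rot: [-3.139, 0.01, 3.1]
ft_force: [4.8, 3.9, 27.4]
opening: 0.548
grip_force: 30.0
```

```bash
python3 hang.py
```

```text
pos [ 656.2 -266.    85.7] F [ 4.8  3.9 27.4] M [ 1.4 -0.5 -0. ] open 0.5483235887063701
side white 211 x [-55.  -27.3   3.4] z [-67.1 -23.5  18.9] fit -55.171757
side blue 79 x [-57.8 -33.9 -13.6] z [26.5 40.2 50.1] fit 13.19265
wrist blue 4943 x [-57.8 -39.6 -16.4] z [35.7 40.6 45.8] fit 10.400309
```

Call:
step_arm([
  {"slide":[0,0,0],"roll":0},
  {"slide":[0,0,0],"roll":0},
  {"slide":[0,0,0],"roll":0},
  {"slide":[0,0,0],"roll":0},
], fingers=0.8)

```text
t: 51.05
eef_pos: [652.6, -265.8, 80.4]
tcp_rot: [3.141, -0.001, 3.1]
ft_force: [-0.3, -0.1, 0.2]
opening: 0.797
grip_force: 0.0
```

Call:
step_arm([
  {"slide":[0,0,-0.05],"roll":0},
  {"slide":[0,0,-0.1],"roll":0},
  {"slide":[0,0,-0.15],"roll":0},
  {"slide":[0.05,0,-0.17],"roll":0},
  {"slide":[0.05,0,-0.17],"roll":0},
])

```text
t: 51.68
eef_pos: [601.2, -263.9, 253.2]
tcp_rot: [-3.14, 0.002, 3.099]
ft_force: [-0.0, -0.3, -0.2]
opening: 0.798
grip_force: 0.0
```

```bash
python3 chk.py; python3 -c "
from h import *
plan([436,-79.5,200],3.042)"
```

```text
jar [ 644.3 -265.   144.1] slope [ 1.2 -0.1] wall [ -0.  620.9]
jar [ 639.8 -158.9  143.6] slope [2.8 0.4] wall [ -0.  625.5]
jar [652.2 -48.6 142.2] slope [ 2.  23.6] wall [ -0.  633.1]
slide [0.1744 0.1772 0.0509] roll 0.0574 | yaw0 3.0994 pos [ 602.7 -263.9  251. ] j6 -2.04 t 51.77
```

Call:
step_arm([
  {"slide":[0.06,0.06,0],"roll":0.03},
  {"slide":[0.12,0.12,0],"roll":0.057},
  {"slide":[0.174,0.177,0],"roll":0.057},
  {"slide":[0.174,0.177,0.0],"roll":0.057},
  {"slide":[0.174,0.177,0.0],"roll":0.057},
], fingers=1)

```text
t: 52.4
eef_pos: [434.7, -77.3, 250.5]
tcp_rot: [3.141, -0.001, 3.045]
ft_force: [0.8, -0.0, 0.3]
opening: 1.0
grip_force: 0.0
```

Call:
step_arm([
  {"slide":[0,0,0],"roll":0},
  {"slide":[0,0,0],"roll":0},
])

```text
t: 52.65
eef_pos: [437.2, -80.3, 250.3]
tcp_rot: [3.142, -0.001, 3.042]
ft_force: [1.1, -1.1, -0.4]
opening: 0.999
grip_force: 0.0
```

Run:
```python
from h import *
c=cam("wrist");P=cloud(c)
m=(P[...,2]>112)&(P[...,2]<130)&(abs(P[...,0]-436)<60)&(abs(P[...,1]+80)<60)
q=P[m][:,:2].astype(np.float32); print(len(q),cv2.minAreaRect(q),np.median(P[m][:,2]))
t=cam("top"); im=np.hstack([cv2.resize(c["color"],(400,300)),cv2.resize(t["color"][100:280,100:340],(400,300))])[:,:,::-1]; cv2.imwrite("pics/e1.png",im)
plan([436,-80,86],3.042)
```

```text
1166 ((436.0616455078125, -79.25706481933594), (17.460582733154297, 54.93719482421875), 83.92845916748047) 121.19974570971038
slide [8.000e-04 1.000e-04 1.643e-01] roll 0.0 | yaw0 3.042 pos [436.9 -80.2 250.3] j6 -1.8 t 52.75
```

View pics/e1.png

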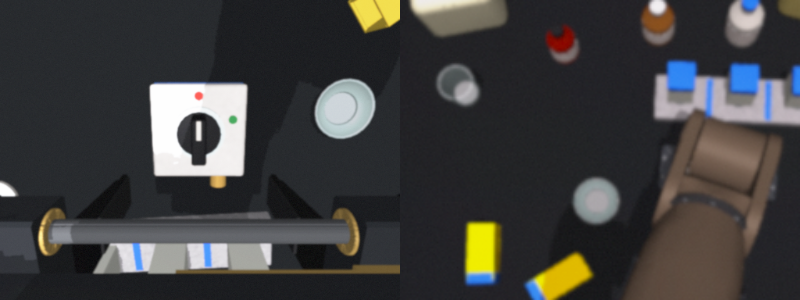

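The knob is at off (its line points at the red dot, (198,97)). The three jars stand on the dryer with blue feet up at (682,75), (744,77) and about (795,80). The bystanders and yellow jars are where they were. Now turning the knob on.

Call:
step_arm([
  {"slide":[0.001,0,0.06],"roll":0},
  {"slide":[0.001,0,0.12],"roll":0},
  {"slide":[0.001,0,0.155],"roll":0},
  {"slide":[0.001,0,0.164],"roll":0},
  {"slide":[0.001,0,0.164],"roll":0},
])

```text
t: 53.38
eef_pos: [435.7, -79.8, 86.9]
tcp_rot: [3.142, -0.0, 3.042]
ft_force: [0.6, 0.5, -0.2]
opening: 1.0
grip_force: 0.0
```

Call:
step_arm([
  {"slide":[0,0,0],"roll":0},
  {"slide":[0,0,0],"roll":0},
  {"slide":[0,0,0],"roll":0},
  {"slide":[0,0,0],"roll":0},
  {"slide":[0,0,0],"roll":0},
], fingers=0)

```text
t: 54.0
eef_pos: [435.3, -79.5, 86.8]
tcp_rot: [-3.141, 0.0, 3.043]
ft_force: [-0.2, 0.5, 0.5]
opening: 0.534
grip_force: 0.0
```

Call:
step_arm([
  {"slide":[0,0,0],"roll":0},
  {"slide":[0,0,0],"roll":0},
  {"slide":[0,0,0],"roll":0},
  {"slide":[0,0,0],"roll":0},
  {"slide":[0,0,0],"roll":0},
])

```text
t: 54.62
eef_pos: [435.3, -80.2, 86.8]
tcp_rot: [-3.141, 0.0, 3.043]
ft_force: [-2.9, -8.5, 0.7]
opening: 0.187
grip_force: 30.0
```

Call:
step_arm([
  {"slide":[0,0,0],"roll":0.15},
  {"slide":[0,0,0],"roll":0.3},
  {"slide":[0,0,0],"roll":0.45},
  {"slide":[0,0,0],"roll":0.6},
  {"slide":[0,0,0],"roll":0.75},
])

```text
t: 55.25
eef_pos: [435.7, -79.6, 86.8]
tcp_rot: [3.141, 0.001, 2.288]
ft_force: [2.3, 1.5, -0.0]
opening: 0.189
grip_force: 30.0
```

Call:
step_arm([
  {"slide":[0,0,0],"roll":0.15},
  {"slide":[0,0,0],"roll":0.3},
  {"slide":[0,0,0],"roll":0.43},
  {"slide":[0,0,0],"roll":0.43},
])

```text
t: 55.75
eef_pos: [436.1, -79.4, 86.8]
tcp_rot: [3.14, 0.0, 1.86]
ft_force: [4.3, 4.6, -1.9]
opening: 0.189
grip_force: 30.0
```

Call:
step_arm([
  {"slide":[0,0,0],"roll":0},
  {"slide":[0,0,0],"roll":0},
  {"slide":[0,0,0],"roll":0},
  {"slide":[0,0,-0.06],"roll":0},
  {"slide":[0,0,-0.12],"roll":0},
], fingers=1)

```text
t: 56.38
eef_pos: [434.9, -79.4, 207.9]
tcp_rot: [-3.14, -0.001, 1.863]
ft_force: [1.4, -0.0, -0.0]
opening: 0.654
grip_force: 0.0
```

Call:
step_arm([
  {"slide":[0,0,-0.06],"roll":0},
  {"slide":[0.05,-0.05,-0.11],"roll":0},
  {"slide":[0.1,-0.1,-0.11],"roll":0},
  {"slide":[0.15,-0.15,-0.11],"roll":0},
  {"slide":[0.15,-0.15,-0.11],"roll":0},
])

```text
t: 57.0
eef_pos: [246.0, 21.8, 316.7]
tcp_rot: [3.141, 0.0, 1.863]
ft_force: [0.3, -0.0, 0.3]
opening: 1.0
grip_force: 0.0
```

Run:
```python
from h import *
t=cam("top");P=cloud(t); print(state()["eef_pos"])
m=(P[...,2]>112)&(P[...,2]<130)&(abs(P[...,0]-436)<50)&(abs(P[...,1]+80)<50)
q=P[m][:,:2].astype(np.float32); print(len(q),cv2.minAreaRect(q) if len(q) else 0)
s=cam("side"); im=np.hstack([cv2.resize(t["color"][90:270,170:410],(400,300)),cv2.resize(s["color"][100:280,180:420],(400,300))])[:,:,::-1]; cv2.imwrite("pics/e2.png",im)
```

```text
[243.41945372  22.89916585 316.68401295]
105 ((440.0883483886719, -81.17567443847656), (18.09194564819336, 55.68510818481445), 16.32130241394043)
```

View pics/e2.png

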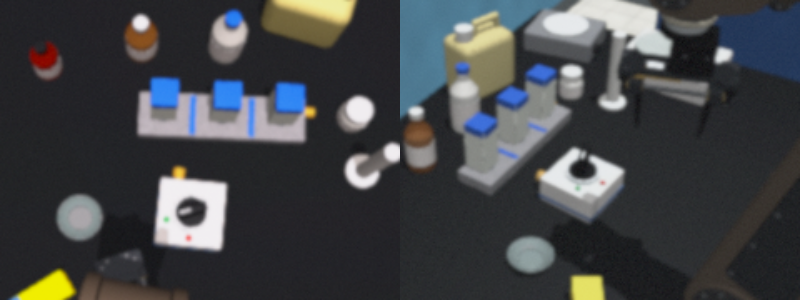

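The three jars stand upright on their pegs (feet at (165,90), (228,95) and (290,97)). The knob's line points at the green dot (167,219), so the air is on, and the bystanders are undisturbed. Handing in.

```bash
python3 -c "
from cell import env
print(env.job_done())"
```

```text
the job is handed in; nothing more can be done
None
```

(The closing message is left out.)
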